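# Clear the wiring bench after the lesson

### The job

Clear the practice bench after the wiring lesson: hang both ear defenders over the rail's bar, side by side, each squarely across the bar with its padded crown resting on it and a cup hanging down on either side. Stack all the grey switch boxes and then all the white wall plates in one square pile on the wooden stand, flush with the stand, every box below every plate. Do not knock an ear defender over, and leave the tape, the screwdriver and the terminal block where they are.

Things in the scene. Friction and masses are not known exactly. Their poses are not given: they have to be found in the camera images.
- bar_mid (a point): middle of the steel bar of the rail, on the bar's axis, 157 mm above the bench. The bar is horizontal along this point's y, 16 mm in diameter (top at 165 mm), clear for 135 mm either way to the two posts, which end at 168 mm and have feet 120 x 32 x 8 mm; fixed
- stand_top (a point): centre of the upper face of the stacking stand, a fixed dark wooden block 116 mm (its x) by 64 mm (its y), upper face 24 mm above the bench, on a steel foot 150 x 96 x 4 mm
- muff0_crown (a point): ear defender standing on its two grey cups, rigid headband up: 160 mm high, 151 across (its x), 72 deep (its y). Point: centre of the black crown pad, 50 x 30 x 20 mm (x, y, z), 150 mm above the cups' underside; the pad's lower face, 10 mm below the point, rests on the bar when hung. Cups 26 x 72 x 68 mm, 98 mm apart inside, joined to the pad by thin arms. 0.22 kg; tips over if pushed hard
- muff1_crown (a point): ear defender standing on its two grey cups, rigid headband up: 160 mm high, 151 across (its x), 72 deep (its y). Point: centre of the black crown pad, 50 x 30 x 20 mm (x, y, z), 150 mm above the cups' underside; the pad's lower face, 10 mm below the point, rests on the bar when hung. Cups 26 x 72 x 68 mm, 98 mm apart inside, joined to the pad by thin arms. 0.22 kg; tips over if pushed hard
- box0_c (a point): grey plastic switch box, 116 x 64 x 34 mm (x, y, z), lying with its flat closed back up; the point is its centre, 17 mm above its underside; about 0.12 kg; may be absent
- box1_c (a point): grey plastic switch box, 116 x 64 x 34 mm (x, y, z), lying with its flat closed back up; the point is its centre, 17 mm above its underside; about 0.12 kg; may be absent
- plate0_c (a point): white plastic wall plate, flat, 116 x 64 x 12 mm (x, y, z), lying flat; the point is its centre, 6 mm above its underside; about 0.08 kg; may be absent
- plate1_c (a point): white plastic wall plate, flat, 116 x 64 x 12 mm (x, y, z), lying flat; the point is its centre, 6 mm above its underside; about 0.08 kg; may be absent
- plate2_c (a point): white plastic wall plate, flat, 116 x 64 x 12 mm (x, y, z), lying flat; the point is its centre, 6 mm above its underside; about 0.08 kg; may be absent
- tape: roll of black tape, 84 mm in diameter, 19 mm high, lying flat, origin under its centre; a bystander, not part of the job
- driver: red-handled screwdriver, 200 mm long, lying along its own x; a bystander, not part of the job
- terminal: black terminal block, 100 x 35 x 32 mm, origin under its centre; a bystander, not part of the job

How it is judged (in metres and radians):
At the end, for the whole second after the job is handed in: Both crowns rest on the bar (within 20 mm sideways of its axis, 115 mm of its middle, upright to 0.3 rad, square to 0.4 rad). Every box and plate lies flat on the stand within 9 mm and 0.13 rad of it seen from above, plates above boxes (x of muff0_crown in the frame of bar_mid between -0.02 and 0.02 m and y of muff0_crown in the frame of bar_mid between -0.115 and 0.115 m and z of muff0_crown in the frame of bar_mid between 0.008 and 0.026 m and angle between each of muff0_crown, muff1_crown's own z axis and vertical below 0.3 rad and angle between the x axis of each of muff0_crown, muff1_crown and the x axis of bar_mid, either way round below 0.4 rad and x of muff1_crown in the frame of bar_mid between -0.02 and 0.02 m and y of muff1_crown in the frame of bar_mid between -0.115 and 0.115 m and z of muff1_crown in the frame of bar_mid between 0.008 and 0.026 m and horizontal distance between each of box0_c, box1_c, plate0_c, plate1_c, plate2_c and stand_top below 0.009 m and angle between the x axis of each of box0_c, box1_c, plate0_c, plate1_c, plate2_c and the x axis of stand_top, either way round below 0.13 rad and angle between the z axis of each of box0_c, box1_c, plate0_c, plate1_c, plate2_c and the z axis of stand_top, either way round below 0.08 rad and z of each of plate0_c, plate1_c, plate2_c in the frame of box0_c above 0.015 m and z of each of plate0_c, plate1_c, plate2_c in the frame of box1_c above 0.015 m); the robot touches nothing.
It fails at once if an ear defender is knocked over (angle between any of muff0_crown, muff1_crown's own z axis and vertical above 1 rad).
It fails at once if the tape, screwdriver or terminal block is moved by more than 30 mm (distance of any of tape, driver, terminal from where it was at the start of the episode above 0.03 m).
Of box0, box1 only 1 to 2 are there at a start; the rules pass over those that are not, and their reading is None.
Of plate0, plate1, plate2 only 2 to 3 are there at a start; the rules pass over those that are not, and their reading is None.
At some moment in a run one of muff0, muff1 may be knocked a few centimetres aside while the robot is not near it.
It also fails if it takes over 210 s, if anything falls off the work surface, if the arm or the gripper's body presses on something with over 40 N, if the wrist force passes 120 N, or if a joint passes its speed limit or range.

### The arm

A 6-joint arm with a two-finger parallel gripper is mounted at the origin on the work surface. World frame = base frame: x ahead of the robot, y to its left, z up, the work surface at z = 0. Lengths are in mm, angles in rad, forces in N, time in s.
With the tool pointing down it reaches from about 300 to 875 mm from the base axis. Payload 6.4 kg.
Tool frame: the origin (TCP) lies on the centre line of the jaws, within the pads' length; the fingertips stand ctrl.tip_extent ahead of it and the grasp point (between the pads) lies 3 mm ahead of it (ctrl.tip_extent is the distance from the TCP to the fingertips, in mm); z points along the fingers, y is the line along which they close (so a half turn about z gives the same grasp; the last joint's range is limited). The gripper opens to 88 mm and grips with 3 to 60 N. Pads are 18 mm wide; open, the fingers measure 123 mm over their backs; the gripper's body (75 mm by 187 mm) begins 45 mm behind the grasp point.
Start: joints at [-1.407, 0.181, 1.607, -0, 1.354, -0.206], TCP at [207.838, -536.139, 260.714] pointing down, gripper open.
Joint ranges: [-2.99, 2.99], [-0.89, 2.07], [0.3, 2.58], [-1.14, 4.28], [0, 2.63], [-3.12, 3.12]. Speed limits (rad/s): [2.57, 2.57, 3.01, 3.14, 3.14, 3.14].

### API

Orientations are given as a unit quaternion [x, y, z, w].
In Python, from workcell import ctrl gives the robot as it stands.
- The arm moves only by the tool servo_tool, never from a script. Its argument "moves" is a list of rows, each a list of 3 entries, a list of its own where there are three numbers: the shift along the tool's x, y, z in m, then the turn, a rotation vector about the tool's x, y, z in rad, then the closure in counts, from 0 (fully open) to 255 (shut). A call has 1 to 10 rows; each row shifts and turns the commanded pose from where the row before left it, along the tool's axes as they then stand; what a row does not reach is not made up. A row lasts 1/12 s, in which the tool goes at most 41.7 mm and 7.16 degrees, less where a joint would pass 70% of its speed; a pose out of reach is approached as far as the arm can. A call is refused whole if a number of a shift passes 0.0417 or a number of a turn 0.125, either way. A call with a gripper value outside its range is refused whole. The fingers move at their own pace and stop on an object; the grip force is fixed at half the most. Time passes only in rows, so rows that do not move let the fingers close. It gives the time, the measured TCP pose, the force, the opening and the grip force at its end, in the units of the state.
- ctrl.sense(): the state, without advancing time (a new reading comes with each control period).
- ctrl.get_image(name): name is "scene" or "top" or "wrist"; returns a dict with "pixels" (384x512x3 uint8, red, green, blue), "fx", "fy", "cx", "cy" (pixels), "distortion" ([k1, k2, p1, p2, k3] as OpenCV has them; the pictures are not rectified), "rvec" (rotation vector, rad) and "tvec" (3), from world to camera coordinates, as OpenCV has them; the wrist camera has in their place "hand_eye" (4x4, takes a point from camera to tool coordinates, whose origin is the TCP and whose axes are the flange's). Camera axes: x right, y down, z forward; pixel columns grow to the right and rows downward; lengths in mm; the calibration is good to about 2 mm. A picture is of the moment at which its call begins: read the wrist's pose just before it. There is no depth.
- ctrl.close_job(): hands the job in; it is judged then, once.
The state is a dict: "time": time; "qpos": joint angles; "qd": joint speeds; "effort": joint torques, N m; "ee_pos": TCP position; "orientation": TCP orientation; "wrist_force": force on the tool from outside, world axes, zero at the start; "moment": the same for the moment, N m; "opening": opening from 0.0 (shut) to 1.0 (fully open); "finger_force": force on a finger pad.
Only numpy, scipy, OpenCV 4.12 (cv2) and the standard library are available. Lean on these libraries where they do the work, as an engineer would, in place of code of your own. Each camera call takes 0.05 s, during which the arm holds its last target. There are 200 camera calls.

## Working session

There is one attempt and no reset: what is moved stays moved. The work goes in short steps, Python scripts to look and compute and a tool call to move; the robot and the scene stay as the last step left them, time stands still between calls to the robot, and variables do not carry over. Pictures are saved under pics/ and viewed, at most 14 in all, crops included, and the job is handed in when it is done.

Besides the shell and the picture viewer there is one more tool, called after ">>>" in YAML: its name, and indented under it one key for each argument. servo_tool: Moves the arm, as the interface text tells. Its arguments: {"type":"object","properties":{"moves":{"type":"array"}},"required":["moves"]}

```bash
ls; mkdir -p pics; cat > h.py <<'E'
import numpy as np, cv2
from scipy.spatial.transform import Rotation as R
from workcell import ctrl
def cam(name):
    s=ctrl.sense(); im=ctrl.get_image(name)
    K=np.array([[im['fx'],0,im['cx']],[0,im['fy'],im['cy']],[0,0,1.]]); d=np.array(im['distortion'],float)
    if 'hand_eye' in im:
        T=np.eye(4);T[:3,:3]=R.from_quat(s['orientation']).as_matrix();T[:3,3]=s['ee_pos']
        M=T@np.array(im['hand_eye']); Rc=M[:3,:3];o=M[:3,3]
    else:
        Rc=cv2.Rodrigues(np.array(im['rvec'],float))[0].T; o=-Rc@np.array(im['tvec'],float).ravel()
    return dict(px=np.ascontiguousarray(im['pixels']),K=K,d=d,R=Rc,o=o)
def ray(c,uv,z):
    p=cv2.undistortPoints(np.array(uv,float).reshape(-1,1,2),c['K'],c['d']).reshape(-1,2)
    v=np.c_[p,np.ones(len(p))]@c['R'].T
    return c['o']+v*((z-c['o'][2])/v[:,2])[:,None]
def proj(c,P):
    Rt=c['R'].T
    return cv2.projectPoints(np.array(P,float).reshape(-1,1,3),cv2.Rodrigues(Rt)[0],-Rt@c['o'],c['K'],c['d'])[0].reshape(-1,2)
def save(c,n): cv2.imwrite(f'pics/{n}.png',c['px'][:,:,::-1])
E
python3 - <<'E'
from h import *
for n in('scene','top'):
    c=cam(n); save(c,n+'0'); print(n,c['o'].round(),c['R'][:,2].round(2),c['K'][0,0])
a=cv2.imread('pics/top0.png');cv2.imwrite('pics/top0b.png',cv2.resize(a,(800,600),interpolation=cv2.INTER_CUBIC))
s=ctrl.sense();print({k:np.round(v,3) for k,v in s.items()},ctrl.tip_extent)
print(R.from_quat(s['orientation']).as_matrix().round(3))
E
```

```text
pics
scene [1123.   50.  886.] [-0.55 -0.06 -0.83] 381.5041063248391
top [ 381.  -28. 1421.] [ 0.17  0.   -0.98] 417.8817476471767
{'time': np.float64(0.1), 'qpos': array([-1.407,  0.181,  1.608, -0.   ,  1.354, -0.206]), 'qd': array([ 0.001, -0.003, -0.002,  0.   ,  0.   , -0.001]), 'effort': array([ 1.0000e-03, -4.3482e+01, -3.4270e+01,  7.1000e-02,  3.4000e-02,
       -0.0000e+00]), 'ee_pos': array([ 207.756, -535.685,  259.924]), 'orientation': array([ 0.983,  0.184,  0.   , -0.001]), 'wrist_force': array([-0.015, -0.253,  0.409]), 'moment': array([-0.004, -0.046, -0.023]), 'finger_force': np.float64(0.0), 'opening': np.float64(1.001)} 22.0
[[ 0.932  0.361 -0.   ]
 [ 0.361 -0.932  0.002]
 [ 0.    -0.002 -1.   ]]
```

View pics/top0b.png

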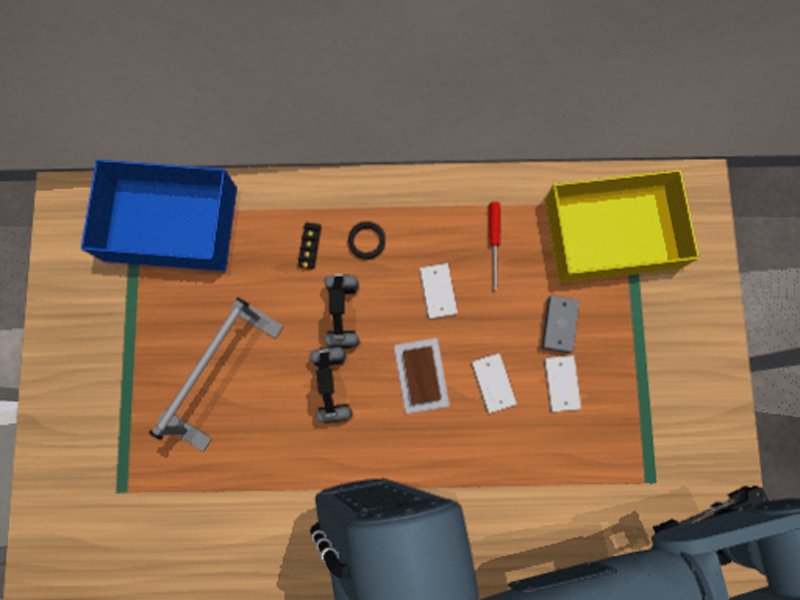

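View pics/scene0.png

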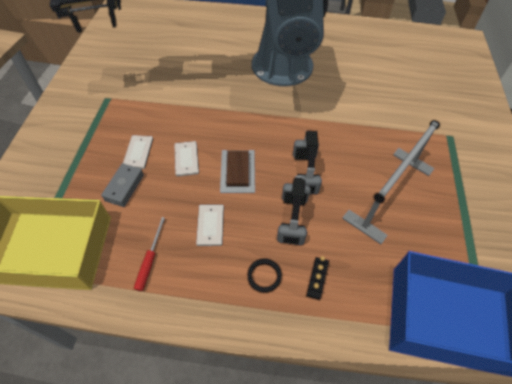

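Top view (800-px scale): stand at (422,376), one grey box at (560,324), and three plates at (438,290), (494,383) and (562,383). The muffs are at (340,311) and (328,385), and the rail bar runs from (160,432) to (240,304).

```bash
cat > meas.py <<'E'
from h import *
def rects(c,mask,z,amin=60):
    mask=cv2.morphologyEx(mask.astype(np.uint8),cv2.MORPH_OPEN,np.ones((2,2)))
    out=[]
    for k in cv2.findContours(mask,cv2.RETR_EXTERNAL,cv2.CHAIN_APPROX_NONE)[0]:
        if cv2.contourArea(k)<amin: continue
        P=ray(c,k.reshape(-1,2),z)[:,:2].astype(np.float32)
        (x,y),(w,h),a=cv2.minAreaRect(P)
        if w<h: w,h,a=h,w,a+90
        a=(a+90)%180-90
        u=k.reshape(-1,2).mean(0)
        out.append((round(x),round(y),round(w),round(h),round(a,1),u.round()))
    return out
def masks(c):
    hsv=cv2.cvtColor(c['px'],cv2.COLOR_RGB2HSV);H,S,V=[hsv[...,i].astype(int) for i in range(3)]
    return H,S,V
E
python3 - <<'E'
from meas import *
c=cam('top');H,S,V=masks(c)
roi=np.zeros(V.shape,bool);roi[135:310,85:410]=1
print('uv samples',[ (p,(H[p[1],p[0]],S[p[1],p[0]],V[p[1],p[0]])) for p in [(281,186),(359,205),(270,240),(258,225),(216,190),(216,172),(130,240)]])
for n,m,z in [('white',(V>190)&(S<50),12),('grey',(S<70)&(V>60)&(V<190),34),('brown',(V<100)&(S>100)&(V>35),24),('black',(V<60)&(S<120),160)]:
    print(n);[print('  ',r) for r in rects(c,m&roi,z)]
E
```

```text
uv samples [((281, 186), (np.int64(126), np.int64(6), np.int64(212))), ((359, 205), (np.int64(120), np.int64(4), np.int64(135))), ((270, 240), (np.int64(10), np.int64(157), np.int64(83))), ((258, 225), (np.int64(11), np.int64(166), np.int64(92))), ((216, 190), (np.int64(60), np.int64(9), np.int64(30))), ((216, 172), (np.int64(12), np.int64(169), np.int64(175))), ((130, 240), (np.int64(12), np.int64(167), np.int64(183)))]
white
   (460, -387, 111, 60, 4.4, array([361., 246.]))
   (465, -239, 111, 60, 16.3, array([317., 246.]))
   (669, -126, 111, 61, 8.4, array([281., 187.]))
grey
   (404, 104, 70, 24, -80.5, array([214., 266.]))
   (531, 119, 68, 25, -83.5, array([210., 227.]))
   (482, -81, 147, 94, 8.5, array([270., 241.]))
   (564, 88, 67, 21, -87.5, array([219., 217.]))
   (484, 351, 331, 118, -32.1, array([136., 238.]))
   (587, -385, 115, 64, -10.9, array([360., 208.]))
brown
   (483, -82, 112, 60, 9.1, array([270., 241.]))
   (725, -442, 248, 128, 52.8, array([375., 167.]))
   (745, 440, 293, 127, -62.7, array([116., 169.]))
black
   (463, 107, 110, 51, -9.8, array([210., 244.]))
   (613, 84, 114, 54, -15.7, array([218., 195.]))
   (737, 141, 87, 31, -9.7, array([198., 158.]))
   (746, 27, 71, 69, -0.9, array([235., 154.]))
```

```bash
cat > go.py <<'E'
import sys
from h import *
# usage: go.py x y z yawdeg -> tool-frame yaw turn and shift (after the turn)
def go(x,y,z,yaw):
    s=ctrl.sense();M=R.from_quat(s['orientation']).as_matrix();p=np.array(s['ee_pos'])
    cur=np.degrees(np.arctan2(M[1,0],M[0,0]));d=(yaw-cur+90)%180-90
    a=np.radians(cur+d);X=np.array([np.cos(a),np.sin(a)]);Y=np.array([np.sin(a),-np.cos(a)])
    D=np.array([x,y])-p[:2]
    print('t%.1f at'%s['time'],p.round(1),'yaw %.1f'%cur,'q6 %.2f'%s['qpos'][5],'open %.3f'%s['opening'],'F',np.round(s['wrist_force'],1),'tilt',(M[:2,2]).round(3))
    print('turn z %.3f rad; shift mm x %.1f y %.1f z %.1f'%(-np.radians(d),D@X,D@Y,p[2]-z))
if __name__=='__main__': go(*map(float,sys.argv[1:]))
E
python3 go.py 587 -385 200 -10.9
```

```text
t0.1 at [ 207.8 -535.8  260.1] yaw 21.2 q6 -0.21 open 0.997 F [1.1 0.2 0.3] tilt [-0.     0.001]
turn z 0.560 rad; shift mm x 343.9 y -219.8 z 60.1
```

>>> servo_tool:
  moves:
    - [[0,0,0.01],[0,0,0.112],0]
    - [[0,0,0.01],[0,0,0.112],0]
    - [[0,0,0.01],[0,0,0.112],0]
    - [[0,0,0.01],[0,0,0.112],0]
    - [[0,0,0.01],[0,0,0.112],0]
    - [[0.03,-0.019,0],[0,0,0],0]
    - [[0.03,-0.019,0],[0,0,0],0]
    - [[0.03,-0.019,0],[0,0,0],0]
    - [[0.03,-0.019,0],[0,0,0],0]
    - [[0.03,-0.019,0],[0,0,0],0]

```text
time: 0.98
ee_pos: [374.3, -470.3, 210.4]
orientation: [0.995, -0.095, -0.0, -0.0]
wrist_force: [0.1, 0.4, 0.1]
opening: 0.998
finger_force: 0.0
```

>>> servo_tool:
  moves:
    - [[0.03,-0.019,0],[0,0,0],0]
    - [[0.03,-0.019,0],[0,0,0],0]
    - [[0.03,-0.019,0],[0,0,0],0]
    - [[0.03,-0.019,0],[0,0,0],0]
    - [[0.03,-0.019,0],[0,0,0],0]
    - [[0.03,-0.019,0],[0,0,0],0]
    - [[0.03,-0.019,0],[0,0,0],0]
    - [[0,0,0],[0,0,0],0]
    - [[0,0,0],[0,0,0],0]

```text
time: 1.73
ee_pos: [605.7, -378.7, 209.6]
orientation: [0.996, -0.093, -0.001, -0.0]
wrist_force: [-0.5, -0.6, -0.1]
opening: 0.998
finger_force: 0.0
```

```bash
python3 go.py 587 -385 200 -10.9; python3 - <<'E'
from meas import *
c=cam('wrist');save(c,'w1');H,S,V=masks(c);print(c['o'].round(),c['R'][:,2].round(2))
for n,m,z in [('white',(V>190)&(S<50),12),('grey',(S<70)&(V>60)&(V<190),34)]:
    print(n);[print('  ',r) for r in rects(c,m,z,300)]
E
```

```text
t1.7 at [ 605.7 -378.7  209.6] yaw -10.7 q6 1.03 open 0.998 F [-0.5 -0.6 -0.1] tilt [-0.001  0.001]
turn z 0.003 rad; shift mm x -17.2 y 9.7 z 9.6
[ 682. -392.  333.] [-0.29  0.06 -0.95]
white
   (478, -384, 83, 63, 4.3, array([280., 268.]))
   (671, -123, 115, 63, 8.8, array([ 30., 158.]))
grey
   (436, -344, 470, 46, 80.0, array([266., 308.]))
   (502, -265, 41, 38, 79.9, array([178., 282.]))
   (576, -383, 150, 66, -9.7, array([263., 199.]))
   (676, -174, 104, 7, 8.9, array([ 51., 147.]))
```

View pics/w1.png

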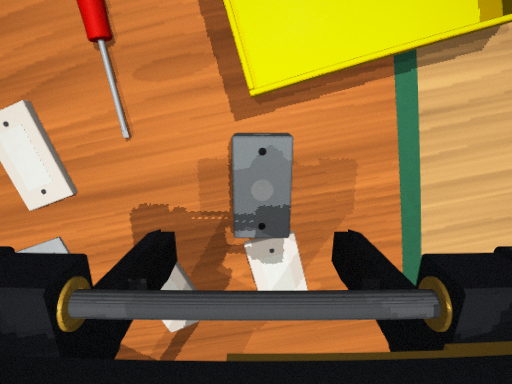

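Box is centred in the wrist view; its top-face corners are about (234,138), (290,138), (290,237) and (235,237).

```bash
python3 - <<'E'
from h import *
c=cam('wrist')
P=ray(c,[(234,138),(290,138),(290,237),(235,237)],34)[:,:2];print(P.round(1),P.mean(0).round(1))
v=(P[0]+P[1]-P[2]-P[3])/2;print(np.linalg.norm(v),np.degrees(np.arctan2(v[1],v[0])),np.linalg.norm(P[0]-P[1]))
import go;go.go(*P.mean(0),37,np.degrees(np.arctan2(v[1],v[0])))
E
```

```text
[[ 649.7 -366.8]
 [ 639.  -423.1]
 [ 528.8 -406.3]
 [ 540.5 -344.9]] [ 589.5 -385.3]
111.37304710032971 -10.013810656307633 57.26333019552381
t1.8 at [ 603.8 -380.3  210. ] yaw -10.9 q6 1.03 open 0.999 F [ 0.3 -0.1 -0.4] tilt [-0.001  0.001]
turn z -0.015 rad; shift mm x -13.2 y 7.4 z 173.0
```

>>> servo_tool:
  moves:
    - [[-0.013,0.0074,0.02],[0,0,-0.015],0]
    - [[0,0,0.035],[0,0,0],0]
    - [[0,0,0.035],[0,0,0],0]
    - [[0,0,0.035],[0,0,0],0]
    - [[0,0,0.03],[0,0,0],0]
    - [[0,0,0.021],[0,0,0],0]
    - [[0,0,0],[0,0,0],0]
    - [[0,0,0],[0,0,0],255]
    - [[0,0,0],[0,0,0],255]
    - [[0,0,0],[0,0,0],255]

```text
time: 2.67
ee_pos: [591.2, -386.8, 37.7]
orientation: [0.996, -0.088, 0.002, 0.001]
wrist_force: [-0.4, -0.3, 1.1]
opening: 0.796
finger_force: 0.0
```

>>> servo_tool:
  moves:
    - [[0,0,0],[0,0,0],255]
    - [[0,0,0],[0,0,0],255]
    - [[0,0,0],[0,0,0],255]
    - [[0,0,0],[0,0,0],255]

```text
time: 3.0
ee_pos: [591.4, -386.3, 37.5]
orientation: [0.996, -0.088, 0.001, 0.001]
wrist_force: [-2.2, 0.8, 6.5]
opening: 0.725
finger_force: 30.0
```

```bash
python3 go.py 483 -82 100 8.8
```

```text
t3.0 at [ 591.4 -386.3   37.5] yaw -10.0 q6 1.00 open 0.725 F [-2.2  0.8  6.5] tilt [ 0.003 -0.003]
turn z -0.329 rad; shift mm x -60.6 y -317.3 z -62.5
```

>>> servo_tool:
  moves:
    - [[0,0,-0.035],[0,0,0],255]
    - [[0,0,-0.04],[0,0,0],255]
    - [[0,0,-0.04],[0,0,-0.11],255]
    - [[0,0,-0.035],[0,0,-0.11],255]
    - [[0,0,0],[0,0,-0.11],255]
    - [[-0.015,-0.039,0],[0,0,0],255]
    - [[-0.015,-0.039,0],[0,0,0],255]
    - [[-0.015,-0.039,0],[0,0,0],255]
    - [[-0.015,-0.039,0],[0,0,0],255]
    - [[-0.015,-0.039,0],[0,0,0],255]

```text
time: 3.83
ee_pos: [485.2, -202.9, 184.9]
orientation: [0.997, 0.077, 0.0, 0.0]
wrist_force: [-0.5, -0.3, -1.3]
opening: 0.724
finger_force: 30.0
```

>>> servo_tool:
  moves:
    - [[-0.015,-0.039,0],[0,0,0],255]
    - [[-0.015,-0.039,0],[0,0,0],255]
    - [[-0.015,-0.039,0],[0,0,0],255]
    - [[0,0,0],[0,0,0],255]
    - [[0,0,0],[0,0,0],255]

```text
time: 4.25
ee_pos: [423.3, -94.5, 185.2]
orientation: [0.997, 0.079, 0.0, 0.0]
wrist_force: [0.4, -0.4, -1.4]
opening: 0.724
finger_force: 30.0
```

```bash
python3 go.py 483 -82 100 8.8; python3 - <<'E'
from meas import *
c=cam('wrist');save(c,'w2');H,S,V=masks(c)
for n,m,z in [('brown',(V<115)&(S>90)&(V>30),24),('grey',(S<70)&(V>110)&(V<190),4),('white',(V>190)&(S<50),12)]:
    print(n);[print('  ',r) for r in rects(c,m,z,300)]
E
```

```text
t4.2 at [423.3 -94.5 185.2] yaw 9.0 q6 0.92 open 0.724 F [ 0.4 -0.4 -1.4] tilt [ 0.001 -0.001]
turn z 0.004 rad; shift mm x 60.9 y -3.3 z 85.2
brown
   (218, -245, 431, 25, -81.0, array([340., 356.]))
   (296, -282, 85, 25, 21.5, array([395., 305.]))
   (245, 42, 85, 22, -4.9, array([116., 305.]))
   (505, 100, 49, 12, -84.0, array([61., 64.]))
   (503, -78, 80, 63, 9.0, array([249.,  97.]))
grey
   (204, -152, 104, 37, -81.3, array([271., 344.]))
   (299, -138, 48, 27, -81.1, array([274., 281.]))
   (387, 136, 53, 22, -81.3, array([ 44., 176.]))
   (401, -100, 148, 102, -81.0, array([254., 192.]))
   (542, 151, 43, 18, -83.6, array([25., 21.]))
white
   (455, -358, 120, 40, 24.1, array([502., 188.]))
   (467, -237, 115, 63, 16.4, array([395., 156.]))
   (510, -78, 97, 94, 8.9, array([251.,  79.]))
```

View pics/w2.png

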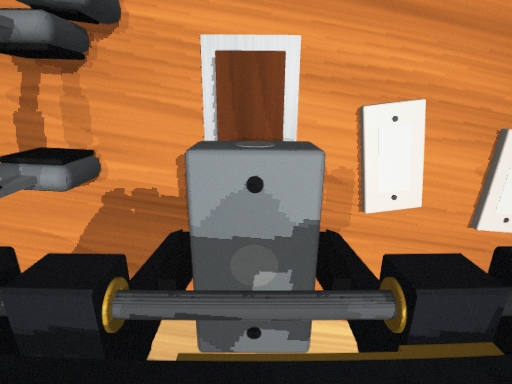

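Stand's far edge is visible at row ~50 and the held box's front top edge at row ~150; checking the box offset in the hand.

```bash
python3 - <<'E'
from h import *
c=cam('wrist');s=ctrl.sense()
P=ray(c,[(188,151),(324,151)],s['ee_pos'][2]-3.5);M=R.from_quat(s['orientation']).as_matrix();print((P-s['ee_pos'])@M)
import go;go.go(484.5,-81.2,62,9.0)
E
```

```text
[[ 56.31023651 -30.55663827   3.55761506]
 [ 56.39429418  29.44395559   3.66927318]]
t4.3 at [425.  -96.8 185.7] yaw 8.9 q6 0.92 open 0.721 F [ 0.5  0.  -0.9] tilt [ 0.002 -0.002]
turn z -0.002 rad; shift mm x 61.2 y -6.1 z 123.7
```

>>> servo_tool:
  moves:
    - [[0.031,-0.0025,0],[0,0,0],255]
    - [[0.031,-0.0025,0],[0,0,0],255]
    - [[0,0,0.035],[0,0,0],255]
    - [[0,0,0.035],[0,0,0],255]
    - [[0,0,0.025],[0,0,0],255]
    - [[0,0,0.015],[0,0,0],255]
    - [[0,0,0],[0,0,0],255]
    - [[0,0,0],[0,0,0],255]

```text
time: 5.02
ee_pos: [484.8, -82.6, 74.1]
orientation: [0.997, 0.077, -0.001, -0.0]
wrist_force: [0.0, -0.2, -1.4]
opening: 0.724
finger_force: 30.0
```

```bash
python3 go.py 484.5 -81.2 62 9
```

```text
t5.0 at [484.8 -82.6  74.1] yaw 8.8 q6 1.01 open 0.724 F [ 0.  -0.2 -1.4] tilt [-0.001  0.001]
turn z -0.004 rad; shift mm x -0.1 y -1.4 z 12.1
```

Lower until contact, release, and rise.

>>> servo_tool:
  moves:
    - [[0,-0.001,0.008],[0,0,0],255]
    - [[0,0,0.004],[0,0,0],255]
    - [[0,0,0.001],[0,0,0],255]
    - [[0,0,0],[0,0,0],255]

```text
time: 5.35
ee_pos: [484.7, -80.8, 62.0]
orientation: [0.997, 0.077, 0.0, 0.0]
wrist_force: [0.4, 0.1, -1.1]
opening: 0.723
finger_force: 30.0
```

>>> servo_tool:
  moves:
    - [[0,0,0],[0,0,0],0]
    - [[0,0,0],[0,0,0],0]
    - [[0,0,0],[0,0,0],0]
    - [[0,0,0],[0,0,0],0]
    - [[0,0,-0.01],[0,0,0],0]
    - [[0,0,-0.03],[0,0,0],0]
    - [[0,0,-0.04],[0,0,0],0]
    - [[0,0,-0.04],[0,0,0],0]
    - [[0,0,0],[0,0,0],0]

```text
time: 6.1
ee_pos: [488.9, -82.4, 190.5]
orientation: [0.997, 0.077, 0.006, 0.003]
wrist_force: [2.2, 0.3, 1.3]
opening: 0.998
finger_force: 0.0
```

```bash
python3 go.py 467 -238 150 16.3; python3 - <<'E'
from meas import *
c=cam('top');save(c,'top1');H,S,V=masks(c)
roi=np.zeros(V.shape,bool);roi[135:310,85:410]=1
for n,m,z in [('grey',(S<70)&(V>60)&(V<165),58),('white',(V>190)&(S<50),12)]:
    print(n);[print('  ',r) for r in rects(c,m&roi,z)]
E
```

```text
t6.1 at [488.9 -82.4 190.5] yaw 8.9 q6 1.01 open 0.998 F [2.2 0.3 1.3] tilt [ 0.013 -0.005]
turn z -0.129 rad; shift mm x -64.7 y 143.2 z 40.5
grey
   (315, -104, 45, 26, -20.5, array([280., 292.]))
   (378, 46, 40, 29, -39.8, array([231., 273.]))
   (404, 103, 66, 22, -81.7, array([213., 266.]))
   (437, -87, 94, 60, -86.4, array([271., 254.]))
   (528, 116, 67, 25, -83.5, array([210., 227.]))
   (561, 86, 66, 21, -87.5, array([219., 217.]))
   (539, -109, 122, 39, 65.5, array([279., 224.]))
   (483, 345, 326, 116, -32.1, array([135., 237.]))
white
   (462, -387, 113, 61, 3.8, array([361., 246.]))
   (465, -239, 112, 60, 15.9, array([318., 246.]))
   (670, -125, 112, 61, 8.6, array([281., 186.]))
```

>>> servo_tool:
  moves:
    - [[0,0,0],[0,0,-0.065],0]
    - [[0,0,0],[0,0,-0.065],0]
    - [[-0.016,0.036,0],[0,0,0],0]
    - [[-0.016,0.036,0],[0,0,0],0]
    - [[-0.016,0.036,0],[0,0,0],0]
    - [[-0.016,0.036,0],[0,0,0],0]
    - [[0,0,0.035],[0,0,0],0]
    - [[0,0,0.035],[0,0,0],0]
    - [[0,0,0],[0,0,0],0]
    - [[0,0,0],[0,0,0],0]

```text
time: 6.98
ee_pos: [461.5, -235.4, 109.6]
orientation: [0.99, 0.142, -0.002, -0.002]
wrist_force: [-0.3, 0.2, 0.2]
opening: 0.999
finger_force: 0.0
```

```bash
python3 go.py 466 -238 25 16.2
```

```text
t7.0 at [ 461.5 -235.4  109.6] yaw 16.3 q6 0.59 open 0.999 F [-0.3  0.2  0.2] tilt [-0.005  0.004]
turn z 0.002 rad; shift mm x 3.6 y 3.7 z 84.6
```

>>> servo_tool:
  moves:
    - [[0.0035,0.0035,0.03],[0,0,0],0]
    - [[0,0,0.03],[0,0,0],0]
    - [[0,0,0.018],[0,0,0],0]
    - [[0,0,0],[0,0,0],0]
    - [[0,0,0],[0,0,0],0]

```text
time: 7.4
ee_pos: [468.4, -239.0, 34.9]
orientation: [0.99, 0.142, 0.0, 0.0]
wrist_force: [-0.8, -0.7, 0.6]
opening: 1.001
finger_force: 0.0
```

```bash
python3 go.py 466 -238 25 16.2;  python3 - <<'E'
from meas import *
c=cam('wrist');save(c,'w3');H,S,V=masks(c)
for n,m,z in [('white',(V>190)&(S<50),12)]:
    print(n);[print('  ',r) for r in rects(c,m,z,300)]
E
```

```text
t7.4 at [ 468.4 -239.    34.9] yaw 16.4 q6 0.59 open 1.001 F [-0.8 -0.7  0.6] tilt [ 0. -0.]
turn z 0.003 rad; shift mm x -2.1 y -1.7 z 9.9
white
   (416, -255, 54, 4, -73.6, array([256., 325.]))
   (455, -251, 32, 25, -73.7, array([268., 272.]))
   (511, -365, 35, 21, -74.5, array([483., 238.]))
   (501, -227, 62, 44, -73.7, array([249., 184.]))
```

View pics/w3.png

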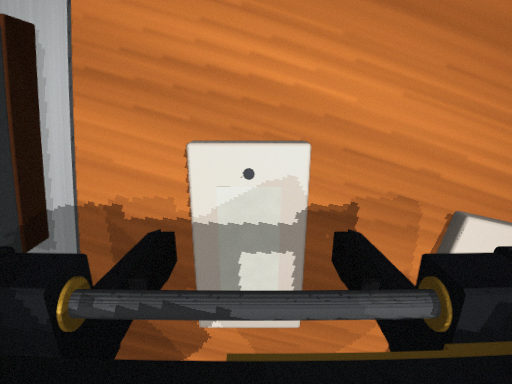

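The plate sits squarely between the jaws, front edge at row 142, which gives its centre as (466,-237).

>>> servo_tool:
  moves:
    - [[-0.002,-0.002,0.006],[0,0,0],0]
    - [[0,0,0.004],[0,0,0],0]
    - [[0,0,0],[0,0,0],0]
    - [[0,0,0],[0,0,0],255]
    - [[0,0,0],[0,0,0],255]
    - [[0,0,0],[0,0,0],255]
    - [[0,0,0],[0,0,0],255]
    - [[0,0,0],[0,0,0],255]
    - [[0,0,0],[0,0,0],255]
    - [[0,0,0],[0,0,0],255]

```text
time: 8.28
ee_pos: [465.4, -238.0, 23.9]
orientation: [0.99, 0.142, 0.0, 0.0]
wrist_force: [0.1, -0.8, 2.5]
opening: 0.725
finger_force: 30.0
```

```bash
python3 go.py 484.5 -81.2 85 9
```

```text
t8.3 at [ 465.4 -238.    23.9] yaw 16.3 q6 0.59 open 0.725 F [ 0.1 -0.8  2.5] tilt [ 0. -0.]
turn z 0.128 rad; shift mm x 43.4 y -151.9 z -61.1
```

>>> servo_tool:
  moves:
    - [[0,0,-0.03],[0,0,0],255]
    - [[0,0,-0.04],[0,0,0],255]
    - [[0,0,-0.03],[0,0,0.064],255]
    - [[0,0,0],[0,0,0.064],255]
    - [[0.011,-0.038,0],[0,0,0],255]
    - [[0.011,-0.038,0],[0,0,0],255]
    - [[0.011,-0.038,0],[0,0,0],255]
    - [[0.0104,-0.038,0],[0,0,0],255]
    - [[0,0,0],[0,0,0],255]
    - [[0,0,0],[0,0,0],255]

```text
time: 9.12
ee_pos: [484.2, -78.9, 123.5]
orientation: [0.997, 0.08, -0.0, -0.0]
wrist_force: [0.4, -0.0, -0.6]
opening: 0.718
finger_force: 30.0
```

```bash
python3 go.py 484.5 -81.2 83 9
```

```text
t9.1 at [484.2 -78.9 123.5] yaw 9.2 q6 1.01 open 0.718 F [ 0.4 -0.  -0.6] tilt [-0.001  0.   ]
turn z 0.004 rad; shift mm x -0.1 y 2.3 z 40.5
```

>>> servo_tool:
  moves:
    - [[0,0.002,0.02],[0,0,0.003],255]
    - [[0,0,0.015],[0,0,0],255]
    - [[0,0,0.005],[0,0,0],255]
    - [[0,0,0],[0,0,0],255]
    - [[0,0,0],[0,0,0],255]

```text
time: 9.53
ee_pos: [484.7, -84.0, 83.7]
orientation: [0.997, 0.076, -0.0, -0.0]
wrist_force: [0.4, -0.1, -0.6]
opening: 0.719
finger_force: 30.0
```

```bash
python3 go.py 484.5 -81.2 82 9
```

```text
t9.5 at [484.7 -84.   83.7] yaw 8.7 q6 1.01 open 0.719 F [ 0.4 -0.1 -0.6] tilt [-0. -0.]
turn z -0.005 rad; shift mm x 0.2 y -2.8 z 1.7
```

>>> servo_tool:
  moves:
    - [[0,-0.001,0.002],[0,0,0],255]
    - [[0,0,0],[0,0,0],255]
    - [[0,0,0],[0,0,0],0]
    - [[0,0,0],[0,0,0],0]
    - [[0,0,0],[0,0,0],0]
    - [[0,0,0],[0,0,0],0]
    - [[0,0,-0.01],[0,0,0],0]
    - [[0,0,-0.02],[0,0,0],0]
    - [[0,0,-0.03],[0,0,0],0]
    - [[0,0,-0.04],[0,0,0],0]

```text
time: 10.37
ee_pos: [482.8, -81.2, 181.2]
orientation: [0.997, 0.077, -0.002, -0.001]
wrist_force: [0.3, -1.0, -0.0]
opening: 0.999
finger_force: 0.0
```

```bash
python3 go.py 670 -125 100 8.6; python3 go.py 420 -95 190 9; 
```

```text
t10.4 at [482.8 -81.2 181.2] yaw 8.8 q6 1.01 open 0.999 F [ 0.3 -1.  -0. ] tilt [-0.005  0.002]
turn z 0.004 rad; shift mm x 178.6 y 71.3 z 81.2
t10.4 at [482.8 -81.2 181.2] yaw 8.8 q6 1.01 open 0.999 F [ 0.3 -1.  -0. ] tilt [-0.005  0.002]
turn z -0.003 rad; shift mm x -64.2 y 3.8 z -8.8
```

```bash
python3 - <<'E'
from meas import *
c=cam('wrist');save(c,'w4');H,S,V=masks(c)
m=(V>190)&(S<50)
for z in (70,12):
    [print(z,r) for r in rects(c,m,z,300)]
E
```

```text
70 (441, -73, 28, 27, -81.1, array([239., 239.]))
70 (495, -310, 65, 27, 5.5, array([501., 222.]))
70 (517, -76, 87, 74, 9.0, array([256., 141.]))
70 (621, -116, 50, 34, -81.3, array([332.,  25.]))
12 (412, -74, 35, 33, -81.1, array([239., 239.]))
12 (479, -369, 81, 34, 5.5, array([501., 222.]))
12 (507, -78, 108, 93, 9.0, array([256., 141.]))
12 (636, -128, 62, 43, -81.3, array([332.,  25.]))
```

View pics/w4.png

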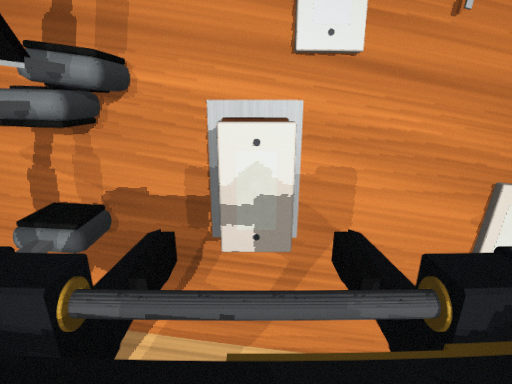

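>>> servo_tool:
  moves:
    - [[0.036,0.0143,0],[0,0,0],0]
    - [[0.036,0.0143,0],[0,0,0],0]
    - [[0.036,0.0143,0],[0,0,0],0]
    - [[0.036,0.0143,0.02],[0,0,0],0]
    - [[0.0345,0.0143,0.03],[0,0,0],0]
    - [[0,0,0.035],[0,0,0],0]
    - [[0,0,0.035],[0,0,0],0]
    - [[0,0,0.015],[0,0,0],0]
    - [[0,0,0],[0,0,0],0]
    - [[0,0,0],[0,0,0],0]

```text
time: 11.25
ee_pos: [665.3, -123.6, 51.8]
orientation: [0.997, 0.077, -0.0, -0.0]
wrist_force: [0.7, 0.3, -0.1]
opening: 1.004
finger_force: 0.0
```

```bash
python3 go.py 670 -125 25 8.6; python3 - <<'E'
from meas import *
c=cam('wrist');save(c,'w5');H,S,V=masks(c)
[print(r) for r in rects(c,(V>190)&(S<50),12,300)]
E
```

```text
t11.2 at [ 665.3 -123.6   51.8] yaw 8.8 q6 1.06 open 1.004 F [ 0.7  0.3 -0.1] tilt [-0.001  0.   ]
turn z 0.004 rad; shift mm x 4.4 y 2.1 z 26.8
(641, -132, 32, 27, -81.2, array([262., 268.]))
(700, -118, 62, 58, -81.1, array([254., 174.]))
```

The plate is stacked squarely on the box: corners (219,123), (296,121), (292,250), (222,250), centred within the foot's outline. The next plate is between the jaws.

>>> servo_tool:
  moves:
    - [[0.005,0.001,0.012],[0,0,0],0]
    - [[0,0,0.01],[0,0,0],0]
    - [[0,0,0.005],[0,0,0],0]
    - [[0,0,0],[0,0,0],0]
    - [[0,0,0],[0,0,0],255]
    - [[0,0,0],[0,0,0],255]
    - [[0,0,0],[0,0,0],255]
    - [[0,0,0],[0,0,0],255]
    - [[0,0,0],[0,0,0],255]
    - [[0,0,0],[0,0,0],255]

```text
time: 12.13
ee_pos: [670.9, -124.0, 25.1]
orientation: [0.997, 0.077, 0.0, 0.0]
wrist_force: [-1.6, 0.0, 2.8]
opening: 0.717
finger_force: 30.0
```

```bash
python3 go.py 484.5 -81.2 140 9
```

```text
t12.1 at [ 670.9 -124.    25.1] yaw 8.8 q6 1.06 open 0.717 F [-1.6  0.   2.8] tilt [ 0.001 -0.   ]
turn z -0.003 rad; shift mm x -177.5 y -71.5 z -114.9
```

>>> servo_tool:
  moves:
    - [[0,0,-0.035],[0,0,0],255]
    - [[0,0,-0.04],[0,0,0],255]
    - [[0,0,-0.04],[0,0,0],255]
    - [[-0.0355,-0.0143,0],[0,0,0],255]
    - [[-0.0355,-0.0143,0],[0,0,0],255]
    - [[-0.0355,-0.0143,0],[0,0,0],255]
    - [[-0.0355,-0.0143,0],[0,0,0],255]
    - [[-0.0355,-0.0143,0],[0,0,0],255]
    - [[0,0,0],[0,0,0],255]
    - [[0,0,0],[0,0,0],255]

```text
time: 12.97
ee_pos: [482.1, -79.6, 139.0]
orientation: [0.997, 0.077, -0.001, -0.0]
wrist_force: [1.5, -1.3, -0.3]
opening: 0.722
finger_force: 30.0
```

```bash
python3 go.py 484.5 -81.2 96 9
```

```text
t13.0 at [482.1 -79.6 139. ] yaw 8.8 q6 1.01 open 0.722 F [ 1.5 -1.3 -0.3] tilt [-0.002  0.001]
turn z -0.003 rad; shift mm x 2.1 y 2.0 z 43.0
```

>>> servo_tool:
  moves:
    - [[0.002,0.0015,0.02],[0,0,0],255]
    - [[0,0,0.015],[0,0,0],255]
    - [[0,0,0.006],[0,0,0],255]
    - [[0,0,0],[0,0,0],255]
    - [[0,0,0],[0,0,0],255]

```text
time: 13.38
ee_pos: [487.3, -82.0, 98.6]
orientation: [0.997, 0.077, 0.0, -0.0]
wrist_force: [-0.3, 0.1, -1.2]
opening: 0.719
finger_force: 30.0
```

```bash
python3 go.py 484.5 -81.2 95 9
```

```text
t13.4 at [487.3 -82.   98.6] yaw 8.8 q6 1.01 open 0.719 F [-0.3  0.1 -1.2] tilt [0. 0.]
turn z -0.003 rad; shift mm x -2.7 y -1.2 z 3.6
```

>>> servo_tool:
  moves:
    - [[-0.001,-0.0005,0.003],[0,0,0],255]
    - [[0,0,0.001],[0,0,0],255]
    - [[0,0,0],[0,0,0],255]
    - [[0,0,0],[0,0,0],0]
    - [[0,0,0],[0,0,0],0]
    - [[0,0,0],[0,0,0],0]
    - [[0,0,0],[0,0,0],0]
    - [[0,0,-0.01],[0,0,0],0]
    - [[0,0,-0.02],[0,0,0],0]
    - [[0,0,-0.03],[0,0,0],0]

```text
time: 14.22
ee_pos: [483.6, -80.6, 153.5]
orientation: [0.997, 0.077, -0.002, -0.001]
wrist_force: [-0.0, 0.1, -0.3]
opening: 1.0
finger_force: 0.0
```

```bash
python3 go.py 461 -387 150 4.2
```

```text
t14.2 at [483.6 -80.6 153.5] yaw 8.8 q6 1.01 open 1.000 F [-0.   0.1 -0.3] tilt [-0.005  0.002]
turn z 0.080 rad; shift mm x -45.0 y 303.9 z 3.5
```

>>> servo_tool:
  moves:
    - [[0,0,-0.01],[0,0,0.08],0]
    - [[-0.0055,0.038,0],[0,0,0],0]
    - [[-0.0055,0.038,0],[0,0,0],0]
    - [[-0.0055,0.038,0],[0,0,0],0]
    - [[-0.0055,0.038,0],[0,0,0],0]
    - [[-0.0055,0.038,0],[0,0,0],0]
    - [[-0.0055,0.038,0],[0,0,0],0]
    - [[-0.0055,0.038,0],[0,0,0],0]
    - [[-0.0055,0.038,0.01],[0,0,0],0]
    - [[0,0,0.03],[0,0,0],0]

```text
time: 15.05
ee_pos: [465.5, -397.7, 130.3]
orientation: [0.999, 0.035, 0.004, 0.006]
wrist_force: [0.4, -0.0, 1.0]
opening: 1.004
finger_force: 0.0
```

>>> servo_tool:
  moves:
    - [[0,0,0.03],[0,0,0],0]
    - [[0,0,0.03],[0,0,0],0]
    - [[0,0,0.02],[0,0,0],0]
    - [[0,0,0],[0,0,0],0]
    - [[0,0,0],[0,0,0],0]

```text
time: 15.47
ee_pos: [463.5, -387.2, 44.2]
orientation: [0.999, 0.037, -0.001, -0.001]
wrist_force: [0.4, 0.6, -0.2]
opening: 0.999
finger_force: 0.0
```

```bash
python3 go.py 461 -387 25 4.2; python3 - <<'E'
from meas import *
c=cam('wrist');save(c,'w6');H,S,V=masks(c)
[print(r) for r in rects(c,(V>190)&(S<50),12,300)]
c=cam('top');save(c,'top2');H,S,V=masks(c)
roi=np.zeros(V.shape,bool);roi[135:310,85:410]=1
print('top');[print(r) for r in rects(c,(V>190)&(S<50)&roi,82)]
E
```

```text
t15.5 at [ 463.5 -387.2   44.2] yaw 4.2 q6 0.60 open 0.999 F [ 0.4  0.6 -0.2] tilt [-0.001  0.002]
turn z 0.000 rad; shift mm x -2.5 y -0.4 z 19.2
(440, -398, 32, 24, -85.8, array([269., 273.]))
(495, -382, 62, 51, -86.3, array([250., 183.]))
top
(487, -88, 114, 70, 8.7, array([273., 238.]))
```

>>> servo_tool:
  moves:
    - [[-0.0015,-0.001,0.01],[0,0,0],0]
    - [[0,0,0.007],[0,0,0],0]
    - [[0,0,0.002],[0,0,0],0]
    - [[0,0,0],[0,0,0],0]
    - [[0,0,0],[0,0,0],255]
    - [[0,0,0],[0,0,0],255]
    - [[0,0,0],[0,0,0],255]
    - [[0,0,0],[0,0,0],255]
    - [[0,0,0],[0,0,0],255]
    - [[0,0,0],[0,0,0],255]

```text
time: 16.4
ee_pos: [462.5, -386.9, 25.8]
orientation: [0.999, 0.037, 0.0, 0.0]
wrist_force: [0.3, 1.1, 1.0]
opening: 0.721
finger_force: 30.0
```

>>> servo_tool:
  moves:
    - [[0,0,-0.035],[0,0,0],255]
    - [[0,0,-0.04],[0,0,0],255]
    - [[0,0,-0.04],[0,0,0],255]
    - [[0,0,-0.015],[0,0,-0.08],255]

```text
time: 16.73
ee_pos: [464.2, -389.0, 161.5]
orientation: [0.997, 0.077, 0.002, 0.003]
wrist_force: [0.8, -1.2, -0.6]
opening: 0.718
finger_force: 30.0
```

```bash
python3 go.py 484.5 -81.2 150 8.9
```

```text
t16.7 at [ 464.2 -389.   161.5] yaw 8.8 q6 0.52 open 0.718 F [ 0.8 -1.2 -0.6] tilt [ 0.005 -0.006]
turn z -0.002 rad; shift mm x 67.6 y -300.9 z 11.5
```

>>> servo_tool:
  moves:
    - [[0.0083,-0.0376,0],[0,0,0],255]
    - [[0.0083,-0.0376,0],[0,0,0],255]
    - [[0.0083,-0.0376,0],[0,0,0],255]
    - [[0.0083,-0.0376,0],[0,0,0],255]
    - [[0.0083,-0.0376,0],[0,0,0],255]
    - [[0.0083,-0.0376,0],[0,0,0],255]
    - [[0.0083,-0.0376,0],[0,0,0],255]
    - [[0.0083,-0.0376,0],[0,0,0],255]
    - [[0,0,0.015],[0,0,0],255]
    - [[0,0,0.01],[0,0,0],255]

```text
time: 17.57
ee_pos: [481.9, -77.3, 130.1]
orientation: [0.997, 0.079, 0.0, 0.0]
wrist_force: [-0.3, -0.7, -1.7]
opening: 0.718
finger_force: 30.0
```

>>> servo_tool:
  moves:
    - [[0,0,0],[0,0,0],255]
    - [[0,0,0],[0,0,0],255]

```text
time: 17.73
ee_pos: [481.4, -80.0, 129.8]
orientation: [0.997, 0.076, -0.001, -0.0]
wrist_force: [-0.6, 0.2, -0.3]
opening: 0.725
finger_force: 30.0
```

```bash
python3 go.py 484.5 -81.2 108 8.9
```

```text
t17.7 at [481.4 -80.  129.8] yaw 8.8 q6 1.01 open 0.725 F [-0.6  0.2 -0.3] tilt [-0.002  0.   ]
turn z -0.002 rad; shift mm x 2.9 y 1.7 z 21.8
```

>>> servo_tool:
  moves:
    - [[0.002,0.001,0.012],[0,0,0],255]
    - [[0,0,0.008],[0,0,0],255]
    - [[0,0,0],[0,0,0],255]
    - [[0,0,0],[0,0,0],255]

```text
time: 18.07
ee_pos: [483.7, -80.8, 110.2]
orientation: [0.997, 0.076, -0.001, -0.0]
wrist_force: [0.9, 0.0, -2.0]
opening: 0.721
finger_force: 30.0
```

```bash
python3 go.py 484.5 -81.2 108 8.9
```

```text
t18.1 at [483.7 -80.8 110.2] yaw 8.7 q6 1.01 open 0.721 F [ 0.9  0.  -2. ] tilt [-0.001  0.001]
turn z -0.003 rad; shift mm x 0.8 y 0.5 z 2.2
```

>>> servo_tool:
  moves:
    - [[0,0,0.002],[0,0,0],255]
    - [[0,0,0],[0,0,0],255]
    - [[0,0,0],[0,0,0],0]
    - [[0,0,0],[0,0,0],0]
    - [[0,0,0],[0,0,0],0]
    - [[0,0,0],[0,0,0],0]
    - [[0,0,-0.01],[0,0,0],0]
    - [[0,0,-0.02],[0,0,0],0]
    - [[0,0,-0.03],[0,0,0],0]
    - [[0,0,-0.04],[0,0,0],0]

```text
time: 18.9
ee_pos: [482.3, -79.4, 208.0]
orientation: [0.997, 0.077, -0.002, -0.001]
wrist_force: [0.5, -0.3, -0.2]
opening: 1.001
finger_force: 0.0
```

>>> servo_tool:
  moves:
    - [[-0.02,0,-0.04],[0,0,0],0]
    - [[-0.02,0,-0.04],[0,0,0],0]
    - [[-0.02,0,-0.04],[0,0,0],0]
    - [[-0.02,0,-0.02],[0,0,0],0]
    - [[0,0,0],[0,0,0],0]
    - [[0,0,0],[0,0,0],0]

```text
time: 19.4
ee_pos: [409.3, -92.1, 342.3]
orientation: [0.997, 0.076, 0.002, 0.001]
wrist_force: [0.9, 0.1, -1.1]
opening: 1.0
finger_force: 0.0
```

```bash
python3 go.py 484.5 -81.2 108 8.9; python3 - <<'E'
from meas import *
c=cam('wrist');save(c,'w7');H,S,V=masks(c)
[print('white',r) for r in rects(c,(V>190)&(S<50),94,300)]
[print('grey4',r) for r in rects(c,(V>125)&(S<60),4,300)]
E
```

```text
t19.4 at [409.3 -92.1 342.3] yaw 8.8 q6 0.91 open 1.000 F [ 0.9  0.1 -1.1] tilt [ 0.004 -0.002]
turn z -0.002 rad; shift mm x 76.0 y 0.9 z 234.3
white (487, -81, 117, 76, 8.8, array([256.,  99.]))
grey4 (486, -82, 149, 96, 8.8, array([255., 100.]))
```

View pics/w7.png

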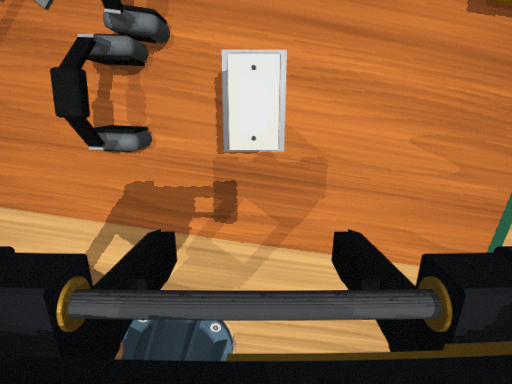

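The stack is complete and concentric with the foot: plate corners (229,53)–(278,149) inside foot corners (222,50)–(284,151). The near muff's crown is at about (70,93).

```bash
python3 - <<'E'
from meas import *
c=cam('wrist')
P=ray(c,[(229,53),(280,52),(278,150),(230,150)],94)[:,:2];Q=ray(c,[(222,50),(286,50),(284,151),(223,152)],4)[:,:2]
print(P.mean(0).round(1),Q.mean(0).round(1))
H,S,V=masks(c);b=(V<50);b[:, 200:]=0;b[200:]=0
[print('black160',r) for r in rects(c,b,160,100)]
t=cam('top');save(t,'top3')
B=ray(t,np.array([(162,430),(238,308)])/1.5625,157)[:,:2];v=B[1]-B[0];print('bar',B.round(),B.mean(0).round(),np.linalg.norm(v),np.degrees(np.arctan2(v[1],v[0])))
H,S,V=masks(t);roi=np.zeros(V.shape,bool);roi[160:290,195:245]=1
[print('blk',r) for r in rects(t,(V<60)&(S<120)&roi,160)]
a=cv2.resize(t['px'][150:310,80:260],None,fx=4,fy=3.75,interpolation=cv2.INTER_CUBIC);cv2.imwrite('pics/topc.png',cv2.resize(t['px'][150:300,80:260],(720,600),interpolation=cv2.INTER_CUBIC)[:,:,::-1])
E
```

```text
[485. -80.] [485.4 -79.4]
black160 (470, 76, 106, 98, 3.3, array([100.,  89.]))
black160 (533, 36, 55, 15, -82.0, array([144.,  34.]))
black160 (553, 43, 63, 10, 83.0, array([134.,   9.]))
bar [[380. 424.]
 [614. 283.]] [497. 353.] 273.1764812414435 -30.954731625330382
blk (463, 107, 110, 50, -9.5, array([210., 245.]))
blk (613, 85, 115, 53, -17.5, array([218., 196.]))
```

View pics/topc.png

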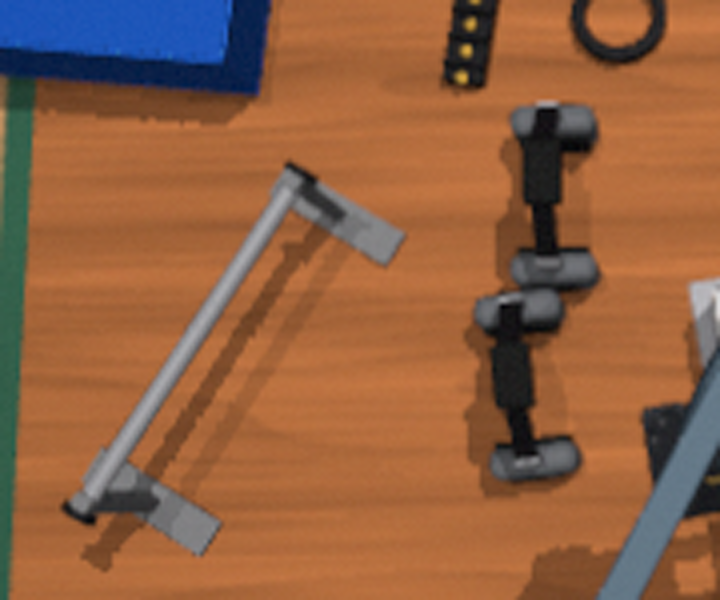

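```bash
python3 - <<'E'
from h import *
t=cam('top')
f=lambda q,z: ray(t,np.array(q)/4+[80,150],z)[:,:2]
for n,cr,cups in [('near',[(513,376)],[(518,311),(536,459)]),('far',[(542,171)],[(553,125),(555,270)])]:
    C=f(cups,60);v=C[0]-C[1];print(n,'crown',f(cr,160).round(1),'cups',C.round(),C.mean(0).round(1),np.linalg.norm(v),np.degrees(np.arctan2(v[1],v[0])))
print('bar',f([(290,180),(85,500)],157))
import go;go.go(463,106,300,6)
E
```

```text
near crown [[466.9 110.4]] cups [[527. 117.]
 [407. 103.]] [466.7 110. ] 120.67675746012183 6.833259015728726
far crown [[623.5  88. ]] cups [[682.  88.]
 [560.  87.]] [620.6  87.4] 121.75116206948447 0.5214055736742426
bar [[620.82277605 282.62619661]
 [380.63092284 430.86798038]]
t19.6 at [408.9 -91.3 338.7] yaw 8.8 q6 0.91 open 1.004 F [-0.6  0.7 -0.6] tilt [-0.003  0.002]
turn z 0.049 rad; shift mm x 74.4 y -190.6 z 38.7
```

>>> servo_tool:
  moves:
    - [[0,0,0],[0,0,0.035],0]
    - [[0.0155,-0.038,0],[0,0,0],0]
    - [[0.0155,-0.038,0],[0,0,0],0]
    - [[0.0155,-0.038,0],[0,0,0],0]
    - [[0.0155,-0.038,0],[0,0,0],0]
    - [[0.0155,-0.038,0],[0,0,0],0]
    - [[0,0,0.035],[0,0,0],0]
    - [[0,0,0.035],[0,0,0],0]
    - [[0,0,0],[0,0,0],0]
    - [[0,0,0],[0,0,0],0]

```text
time: 20.43
ee_pos: [461.9, 106.6, 267.7]
orientation: [0.998, 0.06, -0.004, -0.0]
wrist_force: [0.3, -0.0, 1.0]
opening: 1.0
finger_force: 0.0
```

```bash
python3 go.py 467 110 165 6.8; python3 - <<'E'
from meas import *
c=cam('wrist');save(c,'w8')
print(proj(c,[(467,110,160)]))
E
```

```text
t20.4 at [461.9 106.6 267.7] yaw 6.9 q6 1.43 open 1.000 F [ 0.3 -0.   1. ] tilt [-0.007  0.   ]
turn z 0.001 rad; shift mm x 5.5 y -2.8 z 102.7
[[251.28805726 191.31425087]]
```

View pics/w8.png

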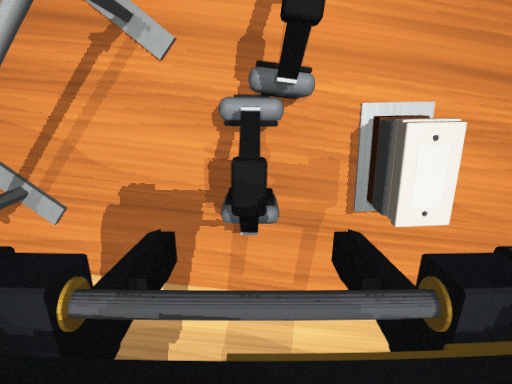

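Crown pad at columns 232–267, rows ~158–214; the projected estimate (251,191) falls on it.

```bash
python3 - <<'E'
from h import *
c=cam('wrist')
print(ray(c,[(232,187),(267,187),(249,213),(250,165),(250,157)],160)[:,:2].round(1)); print(ray(c,[(250,157)],140)[:,:2].round(1))
import go;go.go(467,110,165,6.8)
E
```

```text
[[470.1 126. ]
 [473.6  96.9]
 [448.6 109.2]
 [490.5 113.2]
 [497.1 113.9]]
[[493.4 113.8]]
t20.5 at [464.2 105.9 271.4] yaw 6.8 q6 1.43 open 0.999 F [ 0.  -0.3  1. ] tilt [0.001 0.   ]
turn z -0.000 rad; shift mm x 3.2 y -3.8 z 106.4
```

>>> servo_tool:
  moves:
    - [[0.007,-0.0042,0.03],[0,0,0],0]
    - [[0,0,0.03],[0,0,0],0]
    - [[0,0,0.025],[0,0,0],0]
    - [[0,0,0.012],[0,0,0],0]
    - [[0,0,0],[0,0,0],0]
    - [[0,0,0],[0,0,0],0]

```text
time: 21.03
ee_pos: [471.1, 110.6, 174.9]
orientation: [0.998, 0.059, 0.001, 0.0]
wrist_force: [0.1, -1.3, 1.2]
opening: 0.998
finger_force: 0.0
```

```bash
python3 go.py 470 111 165 6.8
```

```text
t21.0 at [471.1 110.6 174.9] yaw 6.7 q6 1.44 open 0.998 F [ 0.1 -1.3  1.2] tilt [0.002 0.   ]
turn z -0.001 rad; shift mm x -1.1 y -0.6 z 9.9
```

>>> servo_tool:
  moves:
    - [[-0.001,0,0.009],[0,0,0],0]
    - [[0,0,0],[0,0,0],0]
    - [[0,0,0],[0,0,0],128]
    - [[0,0,0],[0,0,0],160]
    - [[0,0,0],[0,0,0],180]
    - [[0,0,0],[0,0,0],200]
    - [[0,0,0],[0,0,0],255]
    - [[0,0,0],[0,0,0],255]
    - [[0,0,0],[0,0,0],255]
    - [[0,0,0],[0,0,0],255]

```text
time: 21.87
ee_pos: [469.0, 111.0, 164.3]
orientation: [0.998, 0.059, 0.0, -0.0]
wrist_force: [-0.2, -0.2, -0.6]
opening: 0.417
finger_force: 0.0
```

>>> servo_tool:
  moves:
    - [[0,0,0],[0,0,0],255]
    - [[0,0,0],[0,0,0],255]
    - [[0,0,0],[0,0,0],255]

```text
time: 22.12
ee_pos: [468.9, 111.0, 164.3]
orientation: [0.998, 0.059, -0.0, -0.0]
wrist_force: [-0.1, 0.8, 0.5]
opening: 0.335
finger_force: 29.9
```

```bash
python3 go.py 470 111 350 6.8
```

```text
t22.1 at [468.9 111.  164.3] yaw 6.8 q6 1.44 open 0.335 F [-0.1  0.8  0.5] tilt [-0.  0.]
turn z 0.000 rad; shift mm x 1.1 y 0.2 z -185.7
```

>>> servo_tool:
  moves:
    - [[0,0,-0.015],[0,0,0],255]
    - [[0,0,-0.025],[0,0,0],255]
    - [[0,0,-0.03],[0,0,0],255]
    - [[0,0,-0.03],[0,0,0],255]
    - [[0,0,-0.03],[0,0,0],255]
    - [[0,0,-0.03],[0,0,0],255]
    - [[0,0,-0.025],[0,0,0],255]
    - [[0,0,-0.015],[0,0,0],255]
    - [[0,0,0],[0,0,-0.06],255]
    - [[0,0,0],[0,0,-0.09],255]

```text
time: 22.95
ee_pos: [469.2, 110.9, 365.3]
orientation: [0.991, 0.135, 0.001, 0.0]
wrist_force: [-0.2, -0.6, -2.9]
opening: 0.338
finger_force: 29.9
```

>>> servo_tool:
  moves:
    - [[0,0,0],[0,0,-0.1],255]
    - [[0,0,0],[0,0,-0.1],255]
    - [[0,0,0],[0,0,-0.1],255]
    - [[0,0,0],[0,0,-0.1],255]
    - [[0,0,0],[0,0,-0.1],255]
    - [[0,0,0],[0,0,-0.1],255]
    - [[0,0,0],[0,0,-0.1],255]
    - [[0,0,0],[0,0,-0.05],255]
    - [[0,0,0],[0,0,0],255]

```text
time: 23.7
ee_pos: [468.6, 111.0, 363.6]
orientation: [0.873, 0.488, -0.001, -0.0]
wrist_force: [-0.6, -0.5, -2.7]
opening: 0.34
finger_force: 29.9
```

```bash
python3 go.py 456 383 350 58.3; python3 - <<'E'
from meas import *
c=cam('wrist');save(c,'w9')
print(proj(c,[(380.6,430.9,157),(620.8,282.6,157),(500,356,157)]).round())
E
```

```text
t23.7 at [468.6 111.  363.6] yaw 58.5 q6 0.54 open 0.340 F [-0.6 -0.5 -2.7] tilt [-0.001 -0.   ]
turn z 0.003 rad; shift mm x 224.8 y -153.7 z 13.6
[[ 13. -48.]
 [296. -55.]
 [150. -53.]]
```

View pics/w9.png

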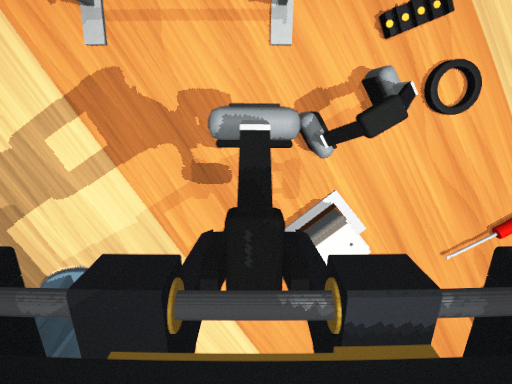

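The muff is held level and square; the rail feet appear at the top of the picture, around (93,20) and (283,20).

>>> servo_tool:
  moves:
    - [[0.015,-0.02,0],[0,0,0],255]
    - [[0.02,-0.026,0],[0,0,0],255]
    - [[0.02,-0.026,0],[0,0,0],255]
    - [[0.02,-0.026,0],[0,0,0],255]
    - [[0.02,-0.026,0],[0,0,0],255]
    - [[0.015,-0.02,0],[0,0,0],255]
    - [[0.01,-0.01,0],[0,0,0],255]
    - [[0,0,0],[0,0,0],255]
    - [[0,0,0],[0,0,0],255]

```text
time: 24.5
ee_pos: [400.4, 294.2, 363.9]
orientation: [0.873, 0.488, -0.0, 0.0]
wrist_force: [-0.2, -0.5, -3.0]
opening: 0.337
finger_force: 30.0
```

```bash
python3 go.py 456 383 350 58.3; python3 - <<'E'
from meas import *
c=cam('wrist');save(c,'w10')
print(proj(c,[(380.6,430.9,157),(620.8,282.6,157),(500,356,157)]).round())
E
```

```text
t24.5 at [400.4 294.2 363.9] yaw 58.4 q6 0.95 open 0.337 F [-0.2 -0.5 -3. ] tilt [-0.001 -0.001]
turn z 0.002 rad; shift mm x 104.8 y 0.7 z 13.9
[[171.  75.]
 [433.  77.]
 [303.  76.]]
```

View pics/w10.png

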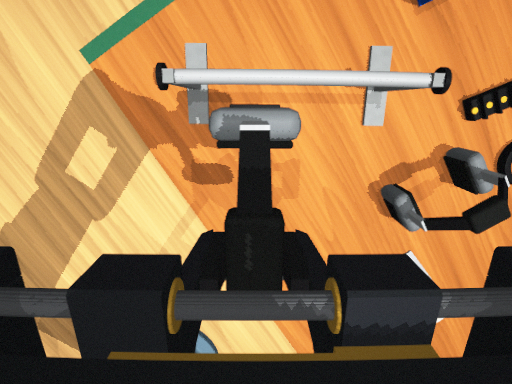

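The bar runs from (163,75) to (443,79); its middle at (303,77) agrees with the estimate.

>>> servo_tool:
  moves:
    - [[0.015,0,0],[0,0,0],255]
    - [[0.02,0,0],[0,0,0],255]
    - [[0.025,0,0],[0,0,0],255]
    - [[0.02,0,0],[0,0,0],255]
    - [[0.015,0,0],[0,0,0],255]
    - [[0.01,0,0],[0,0,0],255]
    - [[0,0,0],[0,0,0],255]
    - [[0,0,0],[0,0,0],255]

```text
time: 25.22
ee_pos: [456.1, 382.4, 363.8]
orientation: [0.873, 0.487, -0.001, 0.0]
wrist_force: [-0.7, -0.4, -2.9]
opening: 0.341
finger_force: 30.0
```

```bash
python3 go.py 456 383 190 58.3; python3 - <<'E'
from meas import *
c=cam('wrist');save(c,'w11');
g=ray(c,[(163,75)],157)
t=cam('top');save(t,'top4')
E
```

```text
t25.2 at [456.1 382.4 363.8] yaw 58.3 q6 1.05 open 0.341 F [-0.7 -0.4 -2.9] tilt [-0.001 -0.001]
turn z 0.000 rad; shift mm x 0.5 y -0.4 z 173.8
```

Descend: 173 mm in total, checking before the last part.

>>> servo_tool:
  moves:
    - [[0,0,0.015],[0,0,0],255]
    - [[0,0,0.025],[0,0,0],255]
    - [[0,0,0.025],[0,0,0],255]
    - [[0,0,0.025],[0,0,0],255]
    - [[0,0,0.025],[0,0,0],255]
    - [[0,0,0.02],[0,0,0],255]
    - [[0,0,0.015],[0,0,0],255]
    - [[0,0,0.01],[0,0,0],255]
    - [[0,0,0],[0,0,0],255]
    - [[0,0,0],[0,0,0],255]

```text
time: 26.15
ee_pos: [455.8, 383.0, 204.7]
orientation: [0.873, 0.487, -0.0, 0.0]
wrist_force: [0.3, -0.2, -2.7]
opening: 0.339
finger_force: 30.0
```

```bash
python3 go.py 456 383 190 58.3; python3 - <<'E'
from meas import *
t=cam('scene');save(t,'sc1')
cv2.imwrite('pics/sc1c.png',cv2.resize(t['px'][80:280,270:510],(720,600),interpolation=cv2.INTER_CUBIC)[:,:,::-1])
E
```

```text
t26.1 at [455.8 383.  204.7] yaw 58.4 q6 1.05 open 0.339 F [ 0.3 -0.2 -2.7] tilt [-0. -0.]
turn z 0.001 rad; shift mm x 0.1 y 0.2 z 14.7
```

View pics/sc1c.png

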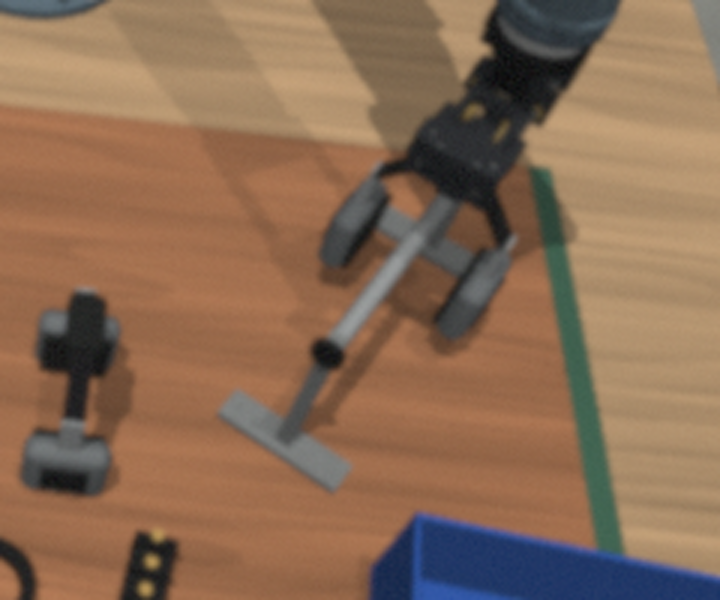

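The cups straddle the bar evenly, one on each side. Lower the rest and release.

>>> servo_tool:
  moves:
    - [[0,0,0.008],[0,0,0],255]
    - [[0,0,0.005],[0,0,0],255]
    - [[0,0,0.001],[0,0,0],255]
    - [[0,0,0],[0,0,0],255]
    - [[0,0,0],[0,0,0],255]

```text
time: 26.62
ee_pos: [455.8, 383.4, 190.3]
orientation: [0.873, 0.488, -0.0, -0.0]
wrist_force: [0.5, -0.6, -3.1]
opening: 0.336
finger_force: 30.0
```

```bash
python3 go.py 456 383 189.5 58.3
```

```text
t26.6 at [455.8 383.4 190.3] yaw 58.4 q6 1.05 open 0.336 F [ 0.5 -0.6 -3.1] tilt [-0.  0.]
turn z 0.001 rad; shift mm x -0.2 y 0.4 z 0.8
```

>>> servo_tool:
  moves:
    - [[0,0,0.001],[0,0,0],255]
    - [[0,0,0],[0,0,0],255]
    - [[0,0,0],[0,0,0],215]
    - [[0,0,0],[0,0,0],190]
    - [[0,0,0],[0,0,0],150]
    - [[0,0,0],[0,0,0],100]
    - [[0,0,0],[0,0,0],80]
    - [[0,0,0],[0,0,0],80]
    - [[0,0,0],[0,0,0],80]

```text
time: 27.37
ee_pos: [456.0, 383.4, 189.6]
orientation: [0.873, 0.488, 0.0, 0.0]
wrist_force: [0.1, 0.1, 0.1]
opening: 0.682
finger_force: 0.0
```

>>> servo_tool:
  moves:
    - [[0,0,-0.01],[0,0,0],80]
    - [[0,0,-0.02],[0,0,0],80]
    - [[0,0,-0.035],[0,0,0],0]
    - [[0,0,-0.035],[0,0,0],0]
    - [[-0.03,0,-0.03],[0,0,0],0]
    - [[-0.035,0,0],[0,0,0],0]
    - [[-0.035,0,0],[0,0,0],0]
    - [[0,0,0],[0,0,0],0]

```text
time: 28.03
ee_pos: [400.7, 295.5, 319.5]
orientation: [0.873, 0.487, -0.001, 0.001]
wrist_force: [0.4, 1.0, -0.2]
opening: 1.001
finger_force: 0.0
```

```bash
python3 go.py 622 88 300 0.5; python3 - <<'E'
from meas import *
t=cam('scene');save(t,'sc2');u=cam('top');save(u,'top5')
a=cv2.resize(t['px'][80:280,270:510],(400,333));b=cv2.resize(u['px'][150:300,80:260],(400,333))
cv2.imwrite('pics/ab.png',np.hstack([a,b])[:,:,::-1])
E
```

```text
t28.0 at [400.7 295.5 319.5] yaw 58.3 q6 0.95 open 1.001 F [ 0.4  1.  -0.2] tilt [-0.001 -0.002]
turn z 1.009 rad; shift mm x 219.5 y 209.4 z 19.5
```

View pics/ab.png

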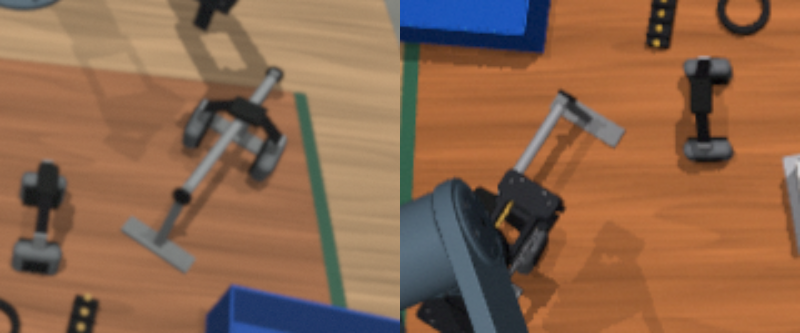

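The first muff hangs correctly, and the second stands where it was. Next, go above it.

>>> servo_tool:
  moves:
    - [[0,0,0],[0,0,0.112],0]
    - [[0,0,0],[0,0,0.112],0]
    - [[0,0,0],[0,0,0.112],0]
    - [[0,0,0],[0,0,0.112],0]
    - [[0,0,0],[0,0,0.112],0]
    - [[0,0,0],[0,0,0.112],0]
    - [[0,0,0],[0,0,0.112],0]
    - [[0,0,0],[0,0,0.112],0]
    - [[0,0,0],[0,0,0.112],0]

```text
time: 28.88
ee_pos: [404.5, 299.6, 319.2]
orientation: [1.0, 0.003, 0.0, -0.0]
wrist_force: [0.6, 0.1, -0.2]
opening: 1.001
finger_force: 0.0
```

>>> servo_tool:
  moves:
    - [[0.027,0.026,0],[0,0,0],0]
    - [[0.027,0.026,0],[0,0,0],0]
    - [[0.027,0.026,0],[0,0,0],0]
    - [[0.027,0.026,0],[0,0,0],0]
    - [[0.027,0.026,0],[0,0,0],0]
    - [[0.027,0.026,0],[0,0,0],0]
    - [[0.027,0.026,0],[0,0,0],0]
    - [[0.027,0.026,0.02],[0,0,0],0]
    - [[0,0,0.03],[0,0,0],0]
    - [[0,0,0],[0,0,0],0]

```text
time: 29.72
ee_pos: [620.6, 92.2, 262.5]
orientation: [1.0, 0.004, -0.005, -0.0]
wrist_force: [-1.8, 0.5, -1.3]
opening: 1.002
finger_force: 0.0
```

```bash
python3 go.py 623 88.5 166 0.5; python3 - <<'E'
from meas import *
c=cam('wrist');save(c,'w12');H,S,V=masks(c)
p=proj(c,[(623,88.5,160)])[0];print(p)
b=(V<55)&(S<130)
for r in range(int(p[1])-50,int(p[1])+50,6):
    x=np.where(b[r,int(p[0])-45:int(p[0])+45])[0]+int(p[0])-45
    if len(x): print(r,x.min(),x.max(),len(x),ray(c,[(x.min(),r),(x.max(),r)],160)[:,:2].round(0).tolist())
E
```

```text
t29.7 at [620.6  92.2 262.5] yaw 0.5 q6 1.52 open 1.002 F [-1.8  0.5 -1.3] tilt [-0.01   0.001]
turn z -0.001 rad; shift mm x 2.3 y 3.7 z 96.5
[259.16411741 196.50956899]
146 249 268 20 [[664.0, 97.0], [664.0, 82.0]]
152 249 268 20 [[660.0, 97.0], [660.0, 82.0]]
158 249 268 20 [[655.0, 97.0], [655.0, 82.0]]
164 242 274 33 [[650.0, 102.0], [650.0, 77.0]]
170 241 276 36 [[645.0, 103.0], [645.0, 75.0]]
176 241 276 36 [[640.0, 103.0], [640.0, 75.0]]
182 241 275 35 [[635.0, 103.0], [635.0, 76.0]]
188 241 275 35 [[630.0, 103.0], [630.0, 76.0]]
194 235 278 44 [[625.0, 108.0], [625.0, 73.0]]
200 231 280 50 [[620.0, 112.0], [620.0, 71.0]]
206 230 281 52 [[614.0, 113.0], [615.0, 70.0]]
212 240 275 36 [[609.0, 104.0], [609.0, 75.0]]
218 242 274 33 [[604.0, 103.0], [604.0, 76.0]]
224 247 267 21 [[598.0, 98.0], [599.0, 82.0]]
230 249 264 14 [[593.0, 97.0], [593.0, 84.0]]
236 251 264 14 [[587.0, 95.0], [587.0, 84.0]]
```

>>> servo_tool:
  moves:
    - [[0.004,0.003,0.03],[0,0,0],0]
    - [[0,0,0.03],[0,0,0],0]
    - [[0,0,0.017],[0,0,0],0]
    - [[0,0,0.01],[0,0,0],0]
    - [[0,0,0],[0,0,0],0]
    - [[0,0,0],[0,0,0],0]

```text
time: 30.27
ee_pos: [626.0, 91.4, 183.7]
orientation: [1.0, 0.006, 0.001, -0.0]
wrist_force: [0.5, -0.2, 0.8]
opening: 1.0
finger_force: 0.0
```

```bash
python3 go.py 624.5 89.3 165 0.5
```

```text
t30.3 at [626.   91.4 183.7] yaw 0.7 q6 1.52 open 1.000 F [ 0.5 -0.2  0.8] tilt [0.001 0.   ]
turn z 0.003 rad; shift mm x -1.5 y 2.1 z 18.7
```

>>> servo_tool:
  moves:
    - [[-0.001,0.0015,0.01],[0,0,0],0]
    - [[0,0,0.008],[0,0,0],0]
    - [[0,0,0],[0,0,0],0]
    - [[0,0,0],[0,0,0],128]
    - [[0,0,0],[0,0,0],160]
    - [[0,0,0],[0,0,0],180]
    - [[0,0,0],[0,0,0],200]
    - [[0,0,0],[0,0,0],255]
    - [[0,0,0],[0,0,0],255]

```text
time: 31.02
ee_pos: [624.5, 89.0, 164.4]
orientation: [1.0, 0.005, 0.0, 0.0]
wrist_force: [-0.8, 0.4, 0.7]
opening: 0.572
finger_force: 0.0
```

>>> servo_tool:
  moves:
    - [[0,0,0],[0,0,0],255]
    - [[0,0,0],[0,0,0],255]
    - [[0,0,0],[0,0,0],255]
    - [[0,0,0],[0,0,0],255]
    - [[0,0,0],[0,0,0],255]

```text
time: 31.43
ee_pos: [624.4, 89.0, 164.2]
orientation: [1.0, 0.005, 0.0, -0.0]
wrist_force: [0.2, 0.3, -0.1]
opening: 0.339
finger_force: 30.0
```

```bash
python3 go.py 624.5 89.3 365 58.3
```

```text
t31.4 at [624.4  89.  164.2] yaw 0.6 q6 1.51 open 0.339 F [ 0.2  0.3 -0.1] tilt [0. 0.]
turn z -1.007 rad; shift mm x 0.3 y -0.1 z -200.8
```

>>> servo_tool:
  moves:
    - [[0,0,-0.015],[0,0,0],255]
    - [[0,0,-0.025],[0,0,0],255]
    - [[0,0,-0.03],[0,0,0],255]
    - [[0,0,-0.03],[0,0,0],255]
    - [[0,0,-0.03],[0,0,0],255]
    - [[0,0,-0.03],[0,0,0],255]
    - [[0,0,-0.03],[0,0,0],255]
    - [[0,0,-0.015],[0,0,0],255]
    - [[0,0,-0.01],[0,0,-0.06],255]
    - [[0,0,0],[0,0,-0.1],255]

```text
time: 32.27
ee_pos: [625.1, 89.0, 382.2]
orientation: [0.996, 0.087, 0.002, 0.0]
wrist_force: [-0.6, 0.1, -2.1]
opening: 0.33
finger_force: 30.0
```

>>> servo_tool:
  moves:
    - [[0,0,0],[0,0,-0.1],255]
    - [[0,0,0],[0,0,-0.1],255]
    - [[0,0,0],[0,0,-0.1],255]
    - [[0,0,0],[0,0,-0.1],255]
    - [[0,0,0],[0,0,-0.1],255]
    - [[0,0,0],[0,0,-0.1],255]
    - [[0,0,0],[0,0,-0.1],255]
    - [[0,0,0],[0,0,-0.1],255]
    - [[0,0,0],[0,0,-0.05],255]
    - [[0,0,0],[0,0,0],255]

```text
time: 33.1
ee_pos: [624.1, 89.0, 378.3]
orientation: [0.872, 0.489, -0.001, -0.0]
wrist_force: [0.3, 0.1, -2.2]
opening: 0.337
finger_force: 30.0
```

```bash
python3 go.py 544 329 375 58.3
```

```text
t33.1 at [624.1  89.  378.3] yaw 58.6 q6 0.50 open 0.337 F [ 0.3  0.1 -2.2] tilt [-0.002  0.   ]
turn z 0.005 rad; shift mm x 162.1 y -194.3 z 3.3
```

>>> servo_tool:
  moves:
    - [[0.015,-0.018,0],[0,0,0],255]
    - [[0.02,-0.024,0],[0,0,0],255]
    - [[0.02,-0.024,0],[0,0,0],255]
    - [[0.02,-0.024,0],[0,0,0],255]
    - [[0.02,-0.024,0],[0,0,0],255]
    - [[0.02,-0.024,0],[0,0,0],255]
    - [[0.02,-0.024,0],[0,0,0],255]
    - [[0.017,-0.02,0],[0,0,0],255]
    - [[0.01,-0.012,0],[0,0,0],255]
    - [[0,0,0],[0,0,0],255]

```text
time: 33.93
ee_pos: [541.9, 331.7, 378.6]
orientation: [0.872, 0.489, -0.0, -0.001]
wrist_force: [-0.5, -0.3, -2.0]
opening: 0.339
finger_force: 30.0
```

>>> servo_tool:
  moves:
    - [[0,0,0],[0,0,0],255]
    - [[0,0,0],[0,0,0],255]

```text
time: 34.1
ee_pos: [543.8, 327.9, 378.7]
orientation: [0.873, 0.488, -0.0, 0.0]
wrist_force: [0.4, 0.3, -2.2]
opening: 0.339
finger_force: 30.0
```

```bash
python3 go.py 544 329 189.5 58.3
```

```text
t34.1 at [543.8 327.9 378.7] yaw 58.4 q6 0.91 open 0.339 F [ 0.4  0.3 -2.2] tilt [-0.    -0.001]
turn z 0.002 rad; shift mm x 1.0 y -0.4 z 189.2
```

>>> servo_tool:
  moves:
    - [[0,0,0.015],[0,0,0],255]
    - [[0,0,0.025],[0,0,0],255]
    - [[0,0,0.025],[0,0,0],255]
    - [[0,0,0.025],[0,0,0],255]
    - [[0,0,0.025],[0,0,0],255]
    - [[0,0,0.025],[0,0,0],255]
    - [[0,0,0.02],[0,0,0],255]
    - [[0,0,0.015],[0,0,0],255]
    - [[0,0,0],[0,0,0],255]
    - [[0,0,0],[0,0,0],255]

```text
time: 34.93
ee_pos: [543.7, 326.8, 203.4]
orientation: [0.873, 0.488, -0.001, 0.0]
wrist_force: [-0.8, -2.7, -1.5]
opening: 0.337
finger_force: 30.0
```

>>> servo_tool:
  moves:
    - [[0.001,0,0.006],[0,0,0],255]
    - [[0,0,0.004],[0,0,0],255]
    - [[0,0,0],[0,0,0],255]
    - [[0,0,0],[0,0,0],255]

```text
time: 35.27
ee_pos: [544.4, 329.4, 194.5]
orientation: [0.873, 0.488, 0.0, -0.0]
wrist_force: [-0.1, 0.5, -2.4]
opening: 0.339
finger_force: 30.0
```

```bash
python3 go.py 544 329 189.5 58.3
```

```text
t35.3 at [544.4 329.4 194.5] yaw 58.5 q6 0.91 open 0.339 F [-0.1  0.5 -2.4] tilt [0. 0.]
turn z 0.003 rad; shift mm x -0.6 y -0.1 z 5.0
```

>>> servo_tool:
  moves:
    - [[0,0,0.0045],[0,0,0],255]
    - [[0,0,0],[0,0,0],255]
    - [[0,0,0],[0,0,0],255]
    - [[0,0,0],[0,0,0],215]
    - [[0,0,0],[0,0,0],190]
    - [[0,0,0],[0,0,0],150]
    - [[0,0,0],[0,0,0],100]
    - [[0,0,0],[0,0,0],80]
    - [[0,0,0],[0,0,0],80]
    - [[0,0,0],[0,0,0],80]

```text
time: 36.1
ee_pos: [544.4, 329.4, 190.0]
orientation: [0.873, 0.489, 0.0, 0.0]
wrist_force: [-0.9, 0.0, -0.5]
opening: 0.678
finger_force: 0.0
```

>>> servo_tool:
  moves:
    - [[0,0,-0.01],[0,0,0],80]
    - [[0,0,-0.02],[0,0,0],80]
    - [[0,0,-0.035],[0,0,0],80]
    - [[0,0,-0.04],[0,0,0],80]
    - [[0,0,-0.04],[0,0,0],80]
    - [[-0.03,0,-0.02],[0,0,0],80]
    - [[-0.04,0.02,0],[0,0,0],80]
    - [[-0.04,0.03,0],[0,0,0],80]
    - [[-0.04,0.03,0],[0,0,0],80]
    - [[-0.04,0.03,0],[0,0,0],80]

```text
time: 36.93
ee_pos: [536.3, 136.4, 356.1]
orientation: [0.872, 0.489, 0.001, 0.0]
wrist_force: [0.6, -0.1, -0.9]
opening: 0.681
finger_force: 0.0
```

>>> servo_tool:
  moves:
    - [[-0.04,0.02,0],[0,0,0],0]
    - [[-0.03,0.02,0],[0,0,0],0]
    - [[0,0,0],[0,0,0],0]
    - [[0,0,0],[0,0,0],0]

```text
time: 37.27
ee_pos: [534.5, 58.5, 355.6]
orientation: [0.874, 0.487, 0.0, 0.0]
wrist_force: [-0.2, 0.8, -0.4]
opening: 0.964
finger_force: 0.0
```

```bash
python3 go.py 544 329 189.5 58.3; python3 - <<'E'
from meas import *
t=cam('scene');save(t,'sc3');u=cam('top');save(u,'top6')
a=cv2.resize(t['px'][90:290,190:470],(560,400),interpolation=cv2.INTER_CUBIC);b=cv2.resize(u['px'][160:300,70:150+30],(236,300));b=cv2.copyMakeBorder(b,0,100,0,0,cv2.BORDER_CONSTANT)
cv2.imwrite('pics/fin.png',np.hstack([a,b])[:,:,::-1])
H,S,V=masks(u);roi=np.zeros(V.shape,bool);roi[135:310,85:410]=1
[print('blk',r) for r in rects(u,(V<60)&(S<120)&roi,185)]
[print('wht',r) for r in rects(u,(V>200)&(S<50)&roi,94)]
E
```

```text
t37.3 at [534.5  58.5 355.6] yaw 58.3 q6 0.44 open 0.964 F [-0.2  0.8 -0.4] tilt [0.001 0.   ]
turn z -0.001 rad; shift mm x 235.1 y -134.1 z 166.1
blk (464, 354, 119, 47, -88.6, array([128., 245.]))
blk (518, 115, 111, 89, -25.3, array([206., 226.]))
blk (530, 315, 109, 57, 40.4, array([139., 221.]))
blk (502, 195, 187, 23, -6.6, array([178., 233.]))
blk (735, 137, 76, 30, -9.5, array([199., 156.]))
blk (738, 26, 70, 67, -0.9, array([235., 154.]))
wht (483, -83, 111, 61, 8.5, array([271., 239.]))
```

View pics/fin.png

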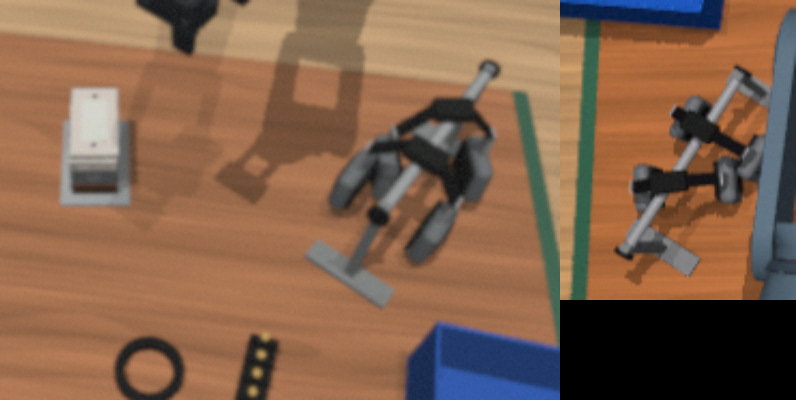

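The second muff hangs square. The first has been turned about 0.6 rad on the bar: in the top crop its arms run (640,187)–(725,178), where square would be along 33° down-right. The stack is fine. Moving the arm aside to measure the first muff and fix it.

>>> servo_tool:
  moves:
    - [[-0.035,0.022,0],[0,0,0],0]
    - [[-0.035,0.022,0],[0,0,0],0]
    - [[-0.035,0.022,0],[0,0,0],0]
    - [[-0.035,0.022,0],[0,0,0],0]
    - [[0,0,0],[0,0,0],0]
    - [[0,0,0],[0,0,0],0]

```text
time: 37.87
ee_pos: [536.5, -105.3, 354.6]
orientation: [0.873, 0.488, 0.0, -0.0]
wrist_force: [0.3, 0.7, -0.1]
opening: 1.0
finger_force: 0.0
```

```bash
python3 - <<'E'
from meas import *
u=cam('top');save(u,'top7');H,S,V=masks(u)
roi=np.zeros(V.shape,bool);roi[190:290,85:185]=1
for th in (45,60):
  [print('blk',th,r) for r in rects(u,(V<th)&(S<120)&roi,180,30)]
[print('gry',r) for r in rects(u,(V>=60)&(V<150)&(S<70)&roi,60,30)]
# ascii map
g=np.where((V<60)&(S<120),'#',np.where((V<128)&(S<70),'o',np.where((S<70),'-','.')))
for r in range(195,285,1): print(r,''.join(g[r,90:175]))
E
```

```text
blk 45 (464, 357, 116, 35, 89.0, array([124., 245.]))
blk 45 (543, 311, 109, 53, 73.5, array([139., 221.]))
blk 60 (377, 391, 41, 12, 89.1, array([112., 277.]))
blk 60 (465, 355, 119, 48, -88.6, array([128., 245.]))
blk 60 (490, 233, 58, 12, -30.6, array([166., 236.]))
blk 60 (530, 317, 109, 57, 40.4, array([139., 221.]))
gry (442, 442, 24, 23, 89.0, array([109., 255.]))
gry (385, 401, 112, 107, 53.4, array([117., 272.]))
gry (488, 449, 23, 20, 2.3, array([108., 241.]))
gry (476, 316, 69, 23, 1.5, array([148., 245.]))
gry (511, 278, 71, 31, -30.6, array([161., 234.]))
gry (593, 371, 23, 20, 88.9, array([133., 209.]))
gry (607, 265, 115, 30, 58.3, array([164., 204.]))
195 ...........................................................-o----o###o...............
196 ...........................................................o----oo###o-..............
197 ..........................................................-o---ooo###oo--............
198 ..........................................................-----ooo####oo--...........
199 ..........................................................--
[... 6975 characters left out ...]
#############ooooooo----oo............................................
278 .......###o##...........ooooooooooo-----oo...........................................
279 .........#####...........ooooooooo--------oo.........................................
280 ...........##..............oooooo------------........................................
281 ............................ooooo-----------o........................................
282 ..............................ooo-----------.........................................
283 ...............................oo----------o.........................................
284 .................................---------o..........................................
```

```bash
python3 - <<'E'
from meas import *
u=cam('top')
for n,cups,pad in [('m0',[(107,247.5),(148.5,243.5)],[(120,245)]),('m1',[(129,214.5),(161.5,234)],[(136,219)])]:
    C=ray(u,cups,60)[:,:2];v=C[0]-C[1];print(n,C.round(),C.mean(0).round(),np.linalg.norm(v).round(),np.degrees(np.arctan2(v[1],v[0])).round(1),'pad',ray(u,pad,185)[:,:2].round())
B=ray(u,[(152.5,195),(101.25,275)],157)[:,:2];v=B[0]-B[1];d=v/np.linalg.norm(v);print('bar',B.mean(0),np.degrees(np.arctan2(v[1],v[0])))
for n,p in (('m0',(465,376)),('m1',(544,329))): q=np.array(p)-B.mean(0);print(n,'along',q@d,'side',q[0]*d[1]-q[1]*d[0])
E
```

```text
m0 [[468. 451.]
 [479. 316.]] [474. 383.] 136.0 94.5 pad [[467. 369.]]
m1 [[575. 383.]
 [509. 274.]] [542. 328.] 127.0 58.6 pad [[544. 323.]]
bar [500.72684944 356.7470885 ] -31.682085214276
m0 along -40.51440580482244 side 2.38018796398552
m1 along 51.3973115026326 side 0.884787818716795
```

```bash
python3 go.py 468 375 300 94.5
```

```text
t38.0 at [ 536.5 -103.3  354.7] yaw 58.6 q6 0.14 open 0.998 F [ 0.2 -0.   0.6] tilt [-0.     0.001]
turn z -0.627 rad; shift mm x 482.2 y -30.8 z 54.7
```

>>> servo_tool:
  moves:
    - [[0,0,0],[0,0,-0.1045],80]
    - [[0,0,0],[0,0,-0.1045],80]
    - [[0,0,0],[0,0,-0.1045],80]
    - [[0,0,0],[0,0,-0.1045],80]
    - [[0,0,0],[0,0,-0.1045],80]
    - [[0,0,0],[0,0,-0.1045],80]
    - [[0.034,-0.0022,0],[0,0,0],80]
    - [[0.034,-0.0022,0],[0,0,0],80]
    - [[0.034,-0.0022,0],[0,0,0],80]
    - [[0.034,-0.0022,0],[0,0,0],80]

```text
time: 38.8
ee_pos: [516.2, 33.6, 354.9]
orientation: [0.678, 0.735, 0.0, -0.0]
wrist_force: [1.0, -0.8, -0.5]
opening: 0.686
finger_force: 0.0
```

>>> servo_tool:
  moves:
    - [[0.034,-0.0022,0],[0,0,0],80]
    - [[0.034,-0.0022,0],[0,0,0],80]
    - [[0.034,-0.0022,0],[0,0,0],80]
    - [[0.034,-0.0022,0],[0,0,0],80]
    - [[0.034,-0.0022,0],[0,0,0],80]
    - [[0.034,-0.0022,0],[0,0,0],80]
    - [[0.034,-0.0022,0.02],[0,0,0],80]
    - [[0.034,-0.0022,0.03],[0,0,0],80]
    - [[0,0,0],[0,0,0],80]
    - [[0,0,0],[0,0,0],80]

```text
time: 39.63
ee_pos: [476.0, 300.0, 305.3]
orientation: [0.677, 0.736, -0.002, -0.001]
wrist_force: [0.6, 0.0, 1.0]
opening: 0.687
finger_force: 0.0
```

```bash
python3 go.py 468 375 300 94.5; python3 - <<'E'
from meas import *
c=cam('wrist');save(c,'w13');H,S,V=masks(c)
p=proj(c,[(468,375,185)])[0];print(p, proj(c,[(544,329,185)])[0])
g=np.where((V<45)&(S<130),'#',np.where(S<70,'-','.'))
print([c['o']])
y0,x0=int(p[1]),int(p[0])
for r in range(max(0,y0-110),min(250,y0+50),4): print(r,''.join(g[r,x0-110:x0+150:2]))
print(x0-110)
E
```

```text
t39.6 at [476.  300.  305.3] yaw 94.8 q6 0.27 open 0.687 F [0.6 0.  1. ] tilt [-0.004 -0.001]
turn z 0.005 rad; shift mm x 75.3 y -2.1 z 5.3
[252.08399601 105.10874791] [335.67846408 168.47115875]
[array([470.07340234, 377.4956102 , 429.05842695])]
0 ..................................................................................................................................
4 ..................................................................................................................................
8 ######............................................................................................................................
12 ########.......................----...............................................................................................
16 ##---###......................--------............................................................................................
20 #-------.....................-----------..........................................................................................
24 -----------................---------------.....
[... 3689 characters left out ...]
##...................
136 ...............................................#####################--------------..............##############....................
140 ...............................................######################..--------------..........###############....................
144 .............................................#########################-...-------------......################..-----..............
148 .............................................------##########----------.....--------------..##################--------............
152 ............................................-------##########-----------.......-----------#####################---------..........
142
```

```bash
python3 - <<'E'
from h import *
c=cam('wrist')
P=ray(c,[(235,110),(270,110),(252.5,84),(252.5,136),(252.5,110)],185)[:,:2];print(P.round(1))
import go
go.go(*P[4],300,94.8)
E
```

```text
[[456.2 369. ]
 [484.7 371.3]
 [468.8 390.2]
 [472.2 349.2]
 [470.5 370.2]]
t39.7 at [478.3 298.1 307.9] yaw 94.6 q6 0.27 open 0.688 F [0.1 0.6 0.8] tilt [0.001 0.   ]
turn z -0.004 rad; shift mm x 72.5 y -1.8 z 7.9
```

>>> servo_tool:
  moves:
    - [[0.025,-0.0005,0],[0,0,0],80]
    - [[0.025,-0.0005,0],[0,0,0],80]
    - [[0.023,-0.0005,0],[0,0,0],80]
    - [[0,0,0.03],[0,0,0],80]
    - [[0,0,0.03],[0,0,0],80]
    - [[0,0,0.02],[0,0,0],80]
    - [[0,0,0.01],[0,0,0],80]
    - [[0,0,0],[0,0,0],80]
    - [[0,0,0],[0,0,0],80]

```text
time: 40.48
ee_pos: [472.7, 369.4, 218.5]
orientation: [0.68, 0.733, 0.001, 0.0]
wrist_force: [-1.1, 0.1, 0.0]
opening: 0.683
finger_force: 0.0
```

```bash
python3 go.py 470 371 190.5 94.7; python3 - <<'E'
from meas import *
c=cam('wrist');save(c,'w14');H,S,V=masks(c)
p=proj(c,[(470,371,185)])[0];print(p)
b=(V<45)&(S<130)
for r in range(int(p[1])-60,int(p[1])+60,6):
    x=np.where(b[r,int(p[0])-60:int(p[0])+60])[0]+int(p[0])-60
    if len(x): print(r,x.min(),x.max(),len(x),ray(c,[(x.min(),r),(x.max(),r)],185)[:,:2].round(0).tolist())
E
```

```text
t40.5 at [472.7 369.4 218.5] yaw 94.4 q6 0.39 open 0.683 F [-1.1  0.1  0. ] tilt [0.001 0.001]
turn z -0.006 rad; shift mm x 1.8 y -2.5 z 28.0
[249.15659787 235.39005076]
175 232 259 28 [[458.0, 407.0], [473.0, 408.0]]
181 232 259 28 [[458.0, 404.0], [473.0, 405.0]]
187 231 259 29 [[458.0, 400.0], [473.0, 401.0]]
193 224 268 45 [[454.0, 396.0], [479.0, 398.0]]
199 222 269 48 [[453.0, 393.0], [480.0, 395.0]]
205 221 269 44 [[452.0, 389.0], [480.0, 391.0]]
211 221 281 61 [[453.0, 385.0], [487.0, 388.0]]
217 222 282 56 [[453.0, 382.0], [488.0, 384.0]]
223 222 269 48 [[454.0, 378.0], [481.0, 380.0]]
229 222 269 48 [[454.0, 374.0], [481.0, 376.0]]
235 189 269 58 [[434.0, 368.0], [482.0, 372.0]]
241 189 269 55 [[434.0, 365.0], [482.0, 368.0]]
247 189 269 58 [[434.0, 360.0], [482.0, 364.0]]
253 189 285 56 [[434.0, 356.0], [493.0, 361.0]]
259 189 308 79 [[434.0, 352.0], [507.0, 358.0]]
265 189 303 84 [[434.0, 348.0], [505.0, 353.0]]
271 189 307 55 [[434.0, 344.0], [508.0, 349.0]]
277 189 308 22 [[434.0, 339.0], [509.0, 345.0]]
283 189 308 6 [[434.0, 335.0], [509.0, 341.0]]
```

>>> servo_tool:
  moves:
    - [[0.002,-0.005,0.01],[0,0,0],80]
    - [[0,0,0.01],[0,0,0],80]
    - [[0,0,0.007],[0,0,0],80]
    - [[0,0,0],[0,0,0],80]
    - [[0,0,0],[0,0,0],80]

```text
time: 40.95
ee_pos: [466.2, 371.0, 189.3]
orientation: [0.679, 0.734, -0.001, -0.0]
wrist_force: [0.2, -0.0, 0.4]
opening: 0.692
finger_force: 0.0
```

```bash
python3 go.py 467.5 371 190.5 94.7
```

```text
t41.0 at [466.2 371.  189.3] yaw 94.4 q6 0.40 open 0.692 F [ 0.2 -0.   0.4] tilt [-0.001 -0.001]
turn z -0.005 rad; shift mm x -0.1 y 1.3 z -1.2
```

Grip slowly, lift 8 mm.

>>> servo_tool:
  moves:
    - [[0,0,-0.001],[0,0,0],130]
    - [[0,0,0],[0,0,0],160]
    - [[0,0,0],[0,0,0],180]
    - [[0,0,0],[0,0,0],255]
    - [[0,0,0],[0,0,0],255]
    - [[0,0,0],[0,0,0],255]
    - [[0,0,0],[0,0,0],255]
    - [[0,0,0],[0,0,0],255]
    - [[0,0,-0.004],[0,0,0],255]
    - [[0,0,-0.006],[0,0,0],255]

```text
time: 41.78
ee_pos: [465.7, 370.7, 200.1]
orientation: [0.679, 0.734, -0.001, -0.001]
wrist_force: [0.1, 0.0, -2.8]
opening: 0.338
finger_force: 29.7
```

```bash
python3 go.py 454 384 200 58.4
```

```text
t41.8 at [465.7 370.7 200.1] yaw 94.4 q6 0.40 open 0.338 F [ 0.1  0.  -2.8] tilt [-0.003 -0.001]
turn z 0.629 rad; shift mm x 5.1 y -16.9 z 0.1
```

>>> servo_tool:
  moves:
    - [[0.003,-0.004,0],[0,0,0.03],255]
    - [[0.003,-0.004,0],[0,0,0.06],255]
    - [[0,0,0],[0,0,0.08],255]
    - [[0,0,0],[0,0,0.09],255]
    - [[0,0,0],[0,0,0.09],255]
    - [[0,0,0],[0,0,0.09],255]
    - [[0,0,0],[0,0,0.08],255]
    - [[0,0,0],[0,0,0.07],255]
    - [[0,0,0],[0,0,0.039],255]
    - [[0,0,0],[0,0,0],255]

```text
time: 42.62
ee_pos: [458.0, 376.6, 201.1]
orientation: [0.873, 0.487, -0.0, -0.0]
wrist_force: [-0.6, -0.2, -3.1]
opening: 0.337
finger_force: 29.7
```

```bash
python3 go.py 452 386.5 190 58.4
```

```text
t42.6 at [458.  376.6 201.1] yaw 58.3 q6 1.04 open 0.337 F [-0.6 -0.2 -3.1] tilt [-0.001 -0.   ]
turn z -0.002 rad; shift mm x 5.3 y -10.3 z 11.1
```

>>> servo_tool:
  moves:
    - [[0.0025,-0.005,0],[0,0,0],255]
    - [[0.0025,-0.005,0],[0,0,0],255]
    - [[0,0,0.005],[0,0,0],255]
    - [[0,0,0.004],[0,0,0],255]
    - [[0,0,0.001],[0,0,0],255]
    - [[0,0,0],[0,0,0],255]
    - [[0,0,0],[0,0,0],255]

```text
time: 43.2
ee_pos: [452.3, 386.5, 191.6]
orientation: [0.873, 0.488, 0.0, -0.0]
wrist_force: [-3.0, -0.4, 2.9]
opening: 0.339
finger_force: 29.9
```

```bash
python3 go.py 452 386.5 190 58.4
```

```text
t43.2 at [452.3 386.5 191.6] yaw 58.4 q6 1.06 open 0.339 F [-3.  -0.4  2.9] tilt [-0.     0.001]
turn z -0.000 rad; shift mm x -0.2 y -0.3 z 1.6
```

>>> servo_tool:
  moves:
    - [[0,0,0],[0,0,0],215]
    - [[0,0,0],[0,0,0],190]
    - [[0,0,0],[0,0,0],150]
    - [[0,0,0],[0,0,0],100]
    - [[0,0,0],[0,0,0],80]
    - [[0,0,0],[0,0,0],80]
    - [[0,0,0],[0,0,0],80]
    - [[0,0,-0.01],[0,0,0],80]
    - [[0,0,-0.02],[0,0,0],80]
    - [[0,0,-0.035],[0,0,0],80]

```text
time: 44.03
ee_pos: [450.6, 385.0, 253.5]
orientation: [0.873, 0.488, -0.004, 0.0]
wrist_force: [-0.0, -0.1, 0.2]
opening: 0.689
finger_force: 0.0
```

>>> servo_tool:
  moves:
    - [[0,0,-0.04],[0,0,0],80]
    - [[0,0,-0.04],[0,0,0],80]
    - [[-0.03,0.02,-0.02],[0,0,0],80]
    - [[-0.035,0.022,0],[0,0,0],80]
    - [[-0.035,0.022,0],[0,0,0],80]
    - [[-0.035,0.022,0],[0,0,0],80]
    - [[-0.035,0.022,0],[0,0,0],80]
    - [[-0.035,0.022,0],[0,0,0],80]
    - [[-0.035,0.022,0],[0,0,0],80]
    - [[-0.035,0.022,0],[0,0,0],80]

```text
time: 44.87
ee_pos: [455.9, 59.0, 357.2]
orientation: [0.873, 0.488, 0.001, 0.001]
wrist_force: [1.0, -0.1, -0.3]
opening: 0.69
finger_force: 0.0
```

>>> servo_tool:
  moves:
    - [[-0.035,0.022,0],[0,0,0],0]
    - [[-0.035,0.022,0],[0,0,0],0]
    - [[-0.035,0.022,0],[0,0,0],0]
    - [[-0.035,0.022,0],[0,0,0],0]
    - [[0,0,0],[0,0,0],0]
    - [[0,0,0],[0,0,0],0]

```text
time: 45.37
ee_pos: [457.6, -106.6, 356.7]
orientation: [0.874, 0.486, 0.0, 0.0]
wrist_force: [-0.1, 0.4, 0.3]
opening: 1.0
finger_force: 0.0
```

```bash
python3 go.py 452 386 190 58; python3 - <<'E'
from meas import *
u=cam('top');save(u,'top8');H,S,V=masks(u)
g=np.where((V<60)&(S<120),'#',np.where((V<128)&(S<70),'o',np.where((S<70),'-','.')))
for r in range(203,272,1): print(r,''.join(g[r,90:175]))
roi=np.zeros(V.shape,bool);roi[135:310,185:410]=1
[print('wht',r) for r in rects(u,(V>200)&(S<50)&roi,94)]
E
```

```text
t45.4 at [ 457.6 -106.6  356.7] yaw 58.1 q6 0.07 open 1.000 F [-0.1  0.4  0.3] tilt [ 0. -0.]
turn z 0.002 rad; shift mm x 414.8 y -265.8 z 166.7
203 ........................................................----o....-----oo####oo-----..
204 .......................................................-----o......oooooo##ooooo----.
205 .......................................ooo............-----o........ooooooooooooo----
206 ......................................oooooo..........----oo..........ooooooooooooo--
207 .....................................ooooooo#........-----o.............ooooooooo----
208 .....................................ooo-ooo###.....-----o...............oooooo------
209 ....................................oooo-oo#####....-----o.................oooo------
210 ................................-...ooo-ooo######..-----o....................o-------
211 ...............................-o##oooooooo######.o----o......................o------
212 ...............................-#####oo##########o-----o........................-----
213 ..............................-o#################o
[... 4555 characters left out ...]
o-----o......................#ooooooooo####...........................
265 .............-o-----oo.....................##ooooooooo####...........................
266 .............------oooo....................##oooooooo####............................
267 ............-o-----oooooo.................##ooooooooo###.............................
268 ...........-o-----oo--oooo..................oooooooo##.##............................
269 ...........------ooo----oooo................ooooooo####..............................
270 ...........------oo-----ooooo...............ooooooo####..............................
271 ...........-----oo-----oooooooo..............ooooo####...............................
```

Both muffs now hang square and well apart, and the stack has not been touched since it was checked. Handing in.

```bash
python3 -c "
from workcell import ctrl
print(ctrl.close_job())"
```

```text
the job is handed in; nothing more can be done
None
```

I handed the job in at about 45 s; no verdict came back. Both ear defenders hang square on the bar, the first after I re-hung it because it had turned. The box and three plates are stacked flush on the stand, and the tape, screwdriver and terminal block were never touched.

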